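# Push the sanded drawer blanks into the dust keeper with its spring slide

### The job

Take the sanding block out of the loading bay of the plywood dust keeper and put it away in the grey tool tray. Then store every pine blank on the table in the keeper, one at a time: lay it flat and crosswise in the bay, push the spring slide by its upright black handle all the way to its stop so that it shoves the blank in under the clear cover, then let go of the handle there so that the slide snaps back home by itself. Only the slide may push blanks in under the cover, not the gripper; finish with all blanks under the cover, as far in as the slide drives them, the slide home, and the glue bottle, tape roll, try square and tin left alone.

Things in the scene. Friction and masses are not known exactly. Their poses are not given: they have to be found in the camera images.
- keeper: Plywood dust keeper fixed to the table. Origin: on the table under the centre of its open loading bay. Base 12 mm thick, x -73 to +73, y -175 to +295 mm. Along its +y: slide handle, pusher, bay (y -52 to +53), covered part (y 53 to 282). One straight channel 122 mm wide (x -61 to +61) between pine walls 10 mm thick, 34 mm high at the bay. The channel floor has a grey liner.
- bay (a point): Centre of the loading bay's floor, 12 mm above the table, straight over the keeper's origin. With the slide home, the aluminium pusher's face is 52 mm from here to keeper -y and the mouth of the cover 53 mm to +y.
- mouth (a point): Middle of the mouth of the covered part, on the floor (keeper y = 53 mm). Clear height inside 28 mm; the clear cover's top is 45 mm (trim 49 mm) above the table. Five blanks fit inside in a row; each new one pushes the others on. At its stop the pusher's face is 30 mm inside the mouth, so the last blank's centre ends at keeper y = 103 mm.
- slide_handle (a point): Top centre of the slide's upright black handle plate, 56 mm wide across the keeper, 14 mm thick along it, its top 72 mm above the table, its foot 14 mm above the table. Behind it (keeper -y) the base is flat and free, so it can be pushed from behind. It moves with the slide.
- slide (a joint): Travel of the spring slide along the keeper's +y: 0 home, 0.135 m at its stop. The return spring needs 3 N at home rising to 8 N at the stop (blanks under the cover add up to 3 N); let go, it returns home in about half a second.
- tool_tray: Grey plastic tool tray, open, fixed to the table, 110 x 170 x 25 mm (x, y, z), walls and floor 5 mm. Origin: centre of its underside.
- sanding_block: Sanding block, dark wood with a cork sole, 100 x 40 x 36 mm (x, y, z), 0.12 kg; starts lying crosswise in the loading bay. Origin: centre of its underside.
- blank1: Pine drawer blank, a flat board 110 x 40 x 22 mm (x, y, z), about 0.06 kg, lying loose on the table; one of up to five alike (any may be absent). Origin: centre of its underside. In the bay its long x axis lies across the channel (along keeper x).
- blank2: Pine drawer blank, a flat board 110 x 40 x 22 mm (x, y, z), about 0.06 kg, lying loose on the table; one of up to five alike (any may be absent). Origin: centre of its underside. In the bay its long x axis lies across the channel (along keeper x).
- blank3: Pine drawer blank, a flat board 110 x 40 x 22 mm (x, y, z), about 0.06 kg, lying loose on the table; one of up to five alike (any may be absent). Origin: centre of its underside. In the bay its long x axis lies across the channel (along keeper x).
- blank4: Pine drawer blank, a flat board 110 x 40 x 22 mm (x, y, z), about 0.06 kg, lying loose on the table; one of up to five alike (any may be absent). Origin: centre of its underside. In the bay its long x axis lies across the channel (along keeper x).
- blank5: Pine drawer blank, a flat board 110 x 40 x 22 mm (x, y, z), about 0.06 kg, lying loose on the table; one of up to five alike (any may be absent). Origin: centre of its underside. In the bay its long x axis lies across the channel (along keeper x).
- glue_bottle: White glue bottle with red cap, standing, 60 mm diameter, 170 mm high; leave alone. Origin: centre of its underside.
- tape_roll: Roll of paper tape lying flat, 84 mm outside diameter, 24 mm high; leave alone. Origin: centre of its underside.
- try_square: Try square, wooden stock 120 mm, steel blade 160 mm, lying flat; leave alone. Origin: middle of the stock, underside.
- lid_tin: Closed steel tin, standing, 72 mm diameter, 45 mm high; leave alone. Origin: centre of its underside.
There are look-alikes about, which are no part of the job. What is shaped like the blank4 but green is not meant. Several things have the shape of the sanding_block; the one meant has the colours described above.

How it is judged:
By the outcome, as a careful person would: the job done as asked, in the order asked, and still so for the second after the job is handed in, with the robot touching nothing.
Of blank1, blank2, blank3, blank4, blank5 only 3 to 5 are there at a start; the rules pass over those that are not, and their reading is None.
At some moment in a run one of blank1, blank2, blank3, blank4, blank5 may be knocked a few centimetres aside while the robot is not near it.
Once in a run the grip may slacken for a moment while it holds something.
It also fails if it takes over 210 s, if anything falls off the work surface, if the arm or the gripper's body presses on something with over 40 N, if the wrist force passes 120 N, or if a joint passes its speed limit or range.

### The arm

A 7-joint arm with a two-finger parallel gripper is mounted at the origin on the work surface. World frame = base frame: x ahead of the robot, y to its left, z up, the work surface at z = 0. Lengths are in m, angles in rad, forces in N, time in s.
With the tool pointing down it reaches from about 0.4 to 0.85 m from the base axis. Payload 10.4 kg.
Tool frame: the origin (TCP) lies on the front face of the gripper's body, between the roots of the fingers; the fingertips stand 73 mm ahead of it and the grasp point (between the pads) lies 54 mm ahead of it; x points along the fingers, y is the direction in which the jaws open and shut, and the axes are right-handed (so a half turn about x gives the same grasp; the last joint's range is limited). The gripper opens to 85 mm and grips with 20 to 120 N. Pads are 22 mm wide; open, the fingers measure 114 mm over their backs; the gripper's body (76 mm by 85 mm) begins 54 mm behind the grasp point. The pads swing forward as they close: fully open they stand 13 mm farther back than shut.
Start: joints at [1.292, 0.332, -0.065, 1.46, 0.022, 1.35, -0.088], TCP at [0.158, -0.605, 0.304] pointing down, gripper open.
Joint ranges: [-2.6, 2.6], [-0.5, 2.12], [-1.47, 1.34], [0.16, 2.42], [-1.27, 4.41], [0.06, 2.06], [-2.6, 2.6]. Speed limits (rad/s): [2.22, 2.22, 2.79, 2.79, 3.14, 3.14, 3.14].

### API

Orientations are given as a unit quaternion [x, y, z, w].
In Python, from workcell import manip gives the robot as it stands. The module is installed in compiled form; this text tells all that it offers.
- The arm moves only by the tool arm_command, never from a script. Its argument "moves" is a list that holds one entry, the list of rows, each a list of 5 numbers: the closure, from 0 (fully open) to 1 (shut), then the shift along the tool's x, y, z in units of 25 mm (1.0 is 25 mm), then the turn about the tool's x in degrees. A call has 1 to 12 rows; each row shifts and turns the commanded pose from where the row before left it, along the tool's axes as they then stand; what a row does not reach is not made up. A row lasts 1/12 s, in which the tool goes at most 41.7 mm and 7.16 degrees, less where a joint would pass 70% of its speed; a pose out of reach is approached as far as the arm can. A call is refused whole if a number of a shift passes 1 or a number of a turn 7.16, either way. A call with a gripper value outside its range is refused whole. The fingers move at their own pace and stop on an object; "force" is the grip in N (left out, the last holds). Time passes only in rows, so rows that do not move let the fingers close. It gives the time, the measured TCP pose, the force and the opening at its end, in the units of the state.
- manip.get_obs(): the state, without advancing time (a new reading comes with each control period).
- manip.camera(name): name is "scene" or "top" or "wrist"; returns the picture (400x640x3 uint8, red, green, blue); there is no depth.
- manip.camera_info(name): a dict with "vfov" (degrees; the focal length in pixels is half the picture's height over the tangent of half this angle, whatever the lens; pixels are square), "cx", "cy" (the principal point, pixels), "dist_coeffs" ([k1, k2, p1, p2, k3] as OpenCV has them; the pictures are not rectified), "pose" (4x4, takes a point from camera to world coordinates). Camera axes: x right, y down, z forward; pixel columns grow to the right and rows downward; lengths in m; the calibration is good to about 2 mm. A picture is of the moment at which its call begins: read the wrist's pose just before it. camera_info takes no time and is no camera call; for the wrist camera it gives the pose at the moment of the call.
- manip.hand_in(): hands the job in, once; it reports no verdict.
Trained networks look in the newest picture that a camera, given by its name, has taken for a name from the list of things; names that differ only in an ending like _2 or _b are one class to them, and where a whole thing is asked for, a point or a joint stands for the part that bears it (a point fixed in the world has none). Each returns a list of dicts, best first, with "confidence" (0 to 1); they miss things now and then, are a little off and sometimes report something else, mostly with a low value. They report only what shows in the picture. A call takes as long as a camera call. They do not tell look-alikes from the thing itself.
- manip.regions_of(query, camera): "mask" (400x640 bool, what is visible of it) and "rect" ([left, top, right, bottom] in pixels, round what is visible of it).
- manip.pinpoint(query, camera): "pixel" ([row, column] in pixels: a listed point, or the origin of a listed thing).
The state is a dict: "clock": time; "joint_pos": joint angles; "joint_velocities": joint speeds; "tau": joint torques, N m; "position": TCP position; "ee_rot": TCP orientation; "ft_force": force on the tool from outside, world axes, zero at the start; "torque": the same for the moment, N m; "grip_width": opening from 0.0 (shut) to 1.0 (fully open).
Only numpy, scipy, OpenCV 4.12 (cv2) and the standard library are available. Lean on these libraries where they do the work, as an engineer would, in place of code of your own. Each camera call takes 0.05 s, during which the arm holds its last target.

## Working session

There is one attempt and no reset: what is moved stays moved. The work goes in short steps, Python scripts to look and compute and a tool call to move; the robot and the scene stay as the last step left them, time stands still between calls to the robot, and variables do not carry over. Pictures are saved under pics/ and viewed, and the job is handed in when it is done.

Besides the shell and the picture viewer there is one more tool, called after "Request:" as a command line: name --argument value ..., lists and objects as JSON in quotes. arm_command: Moves the arm, as the interface text tells. Its arguments: {"type":"object","properties":{"moves":{"type":"array","items":{"type":"array","items":{"type":"array","items":{"type":"number"}}}},"force":{"type":"number"}},"required":["moves"]}

```bash
mkdir -p pics; cat > h.py <<'E'
from workcell import manip
import numpy as np, cv2
from scipy.spatial.transform import Rotation as R
def K(ci):
    f=200/np.tan(np.radians(ci['vfov'])/2)
    return np.array([[f,0,ci['cx']],[0,f,ci['cy']],[0,0,1.]])
def px2w(cam,rc,z,ci=None):
    ci=ci or manip.camera_info(cam)
    p=cv2.undistortPoints(np.array([[[rc[1],rc[0]]]],float),K(ci),np.array(ci['dist_coeffs'],float))[0,0]
    T=np.array(ci['pose']); d=T[:3,:3]@np.array([p[0],p[1],1]); o=T[:3,3]
    return o+d*(z-o[2])/d[2]
def w2px(cam,P,ci=None):
    ci=ci or manip.camera_info(cam); T=np.linalg.inv(np.array(ci['pose']))
    r,_=cv2.Rodrigues(T[:3,:3])
    q=cv2.projectPoints(np.array(P,float).reshape(-1,1,3),r,T[:3,3],K(ci),np.array(ci['dist_coeffs'],float))[0].reshape(-1,2)
    return q[:,::-1]
def save(img,n,rect=None,s=1):
    if rect: l,t,r,b=rect; img=img[t:b,l:r]
    img=cv2.resize(img,None,fx=s,fy=s,interpolation=cv2.INTER_CUBIC)
    cv2.imwrite('pics/'+n,img[:,:,::-1])
E
python3 - <<'E'
from h import *
for c in('scene','top','wrist'):
    save(manip.camera(c),c+'0.png'); ci=manip.camera_info(c); print(c,ci['vfov'],ci['dist_coeffs'],np.round(ci['pose'],3).tolist())
print(manip.get_obs())
E
```

```text
scene 49.82124645019173 [0.01221601 0.         0.         0.         0.        ] [[-0.126, 0.687, -0.716, 1.538], [0.992, 0.074, -0.103, 0.16], [-0.018, -0.723, -0.691, 1.089], [0.0, 0.0, 0.0, 1.0]]
top 57.59045438325725 [-0.07752384  0.          0.          0.          0.        ] [[0.025, -0.98, 0.199, 0.276], [-0.999, -0.029, -0.016, -0.001], [0.021, -0.198, -0.98, 1.079], [0.0, 0.0, 0.0, 1.0]]
wrist 65.6863645841048 [0.00482001 0.         0.         0.         0.        ] [[0.252, -0.915, -0.315, 0.24], [-0.968, -0.238, -0.081, -0.583], [-0.001, 0.325, -0.946, 0.374], [0.0, 0.0, 0.0, 1.0]]
{'clock': 0.15, 'joint_pos': array([ 1.29241776,  0.33272799, -0.06467981,  1.46074037,  0.02156327,
        1.34990457, -0.08851064]), 'joint_velocities': array([-0.00162483, -0.00123912, -0.00099912, -0.00149083, -0.00218158,
       -0.00010658, -0.00116802]), 'tau': array([-1.29427412e-03, -6.25822234e+01,  4.73757810e-02, -3.91852069e+01,
        1.61401439e-02,  7.23471923e-03,  7.64606307e-05]), 'position': array([ 0.15807378, -0.60446808,  0.30330162]), 'ee_rot': array([-0.70127774, -0.09055807,  0.70138807, -0.08979729]), 'ft_force': array([ 0.9067405 ,  0.12575234, -0.38537791]), 'torque': array([0.00936695, 0.0176642 , 0.02530256]), 'grip_width': 1.0034142299345927}
```

View pics/scene0.png

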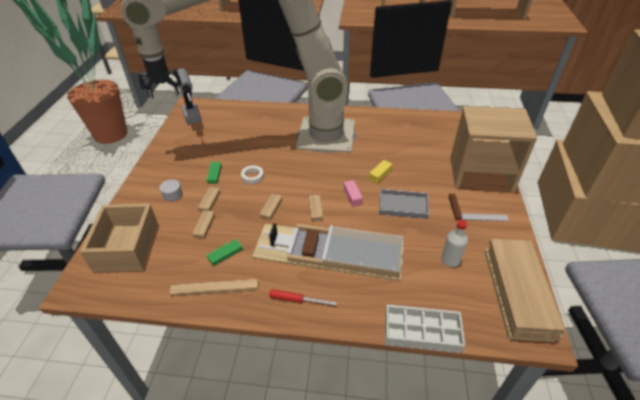

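View pics/top0.png

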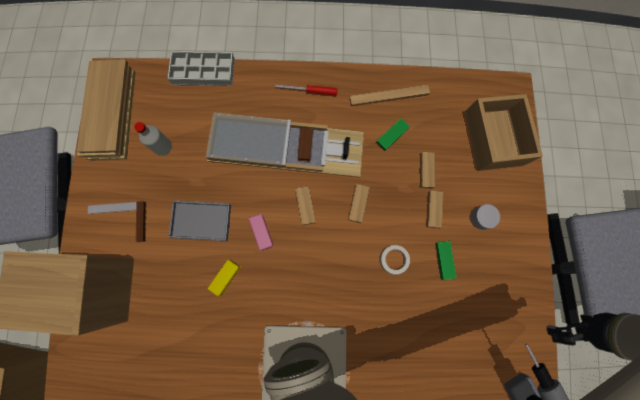

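View pics/wrist0.png

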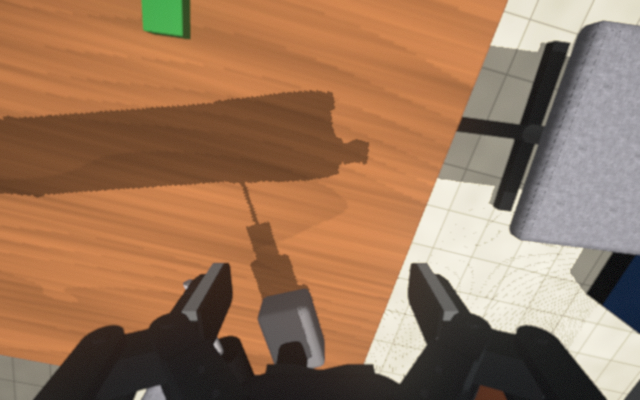

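Top picture: four pine blanks near (col,row) (305,205), (359,203), (428,170) and (435,209). There are also green look-alikes, a long strip at (390,95), and pink (260,231) and yellow (223,278) block look-alikes. The dark block sits in the bay at (305,143), with the tray at (200,220). I'll measure these next.

```bash
python3 - <<'E'
from h import *
img=manip.camera('top'); ci=manip.camera_info('top')
save(img,'topcrop1.png',(190,90,470,290),2.8)
for q,z in(('blank1',.022),('sanding_block',.048),('tool_tray',.025),('lid_tin',.045),('tape_roll',.024),('glue_bottle',0.1),('try_square',.01)):
    for r in manip.regions_of(q,'top'):
        m=r['mask'].astype(np.uint8)
        c,s,a=cv2.minAreaRect(np.argwhere(m)[:,::-1].astype(np.float32))
        b=cv2.boxPoints((c,s,a)); w=np.array([px2w('top',(p[1],p[0]),z,ci)[:2] for p in b])
        e1=w[1]-w[0]; e2=w[2]-w[1]; L=e1 if np.hypot(*e1)>np.hypot(*e2) else e2
        col=img[r['mask']].mean(0).astype(int)
        print(q,round(r['confidence'],2),np.round(c),'w',np.round(w.mean(0),3),'size',np.round([np.hypot(*e1),np.hypot(*e2)],3),'ang',round(np.degrees(np.arctan2(L[1],L[0]))%180,1),col)
for q,z in(('keeper',0),('bay',.012),('mouth',.012),('slide_handle',.072),('tool_tray',0),('sanding_block',.012),('blank1',0)):
    for r in manip.pinpoint(q,'top'): print(q,round(r['confidence'],2),np.round(r['pixel']),np.round(px2w('top',r['pixel'],z,ci),3))
E
```

```text
blank1 0.86 [358. 203.] w [ 0.47  -0.147] size [0.113 0.039] ang 168.4 [145 115  76]
blank1 0.75 [305. 206.] w [0.459 0.011] size [0.043 0.111] ang 12.7 [146 115  76]
blank1 0.73 [434. 209.] w [ 0.459 -0.374] size [0.11  0.048] ang 175.6 [134 105  69]
blank1 0.63 [393. 134.] w [ 0.692 -0.254] size [0.122 0.045] ang 133.6 [ 37 107  46]
blank1 0.59 [446. 260.] w [ 0.309 -0.404] size [0.051 0.112] ang 7.6 [ 37 106  47]
blank1 0.55 [427. 170.] w [ 0.58  -0.358] size [0.044 0.114] ang 177.5 [131 103  67]
sanding_block 0.93 [305. 144.] w [0.641 0.015] size [0.105 0.041] ang 177.5 [73 45 29]
sanding_block 0.74 [261. 233.] w [0.373 0.133] size [0.042 0.097] ang 21.1 [164 103 122]
sanding_block 0.64 [200. 220.] w [0.403 0.311] size [0.108 0.175] ang 88.7 [99 97 98]
sanding_block 0.59 [224. 278.] w [0.245 0.229] size [0.103 0.047] ang 150.1 [156 141   3]
lid_tin 0.74 [485. 217.] w [ 0.436 -0.52 ] size [0.093 0.069] ang 104.9 [118 113 113]
tape_roll 0.72 [394. 259.] w [ 0.309 -0.252] size [0.085 0.08 ] ang 91.2 [149 140 129]
tape_roll 0.56 [285. 144.] w [0.647 0.08 ] size [0.161 0.482] ang 85.1
[... 459 characters left out ...]
6. 346.] [ 0.628 -0.102  0.072]
tool_tray 0.98 [222. 200.] [0.404 0.324 0.   ]
tool_tray 0.6 [204. 357.] [ 0.471 -0.147  0.   ]
sanding_block 0.95 [277. 228.] [0.246 0.227 0.012]
sanding_block 0.85 [232. 258.] [0.378 0.145 0.012]
sanding_block 0.79 [144. 304.] [0.652 0.019 0.012]
sanding_block 0.6 [206. 305.] [0.458 0.011 0.012]
blank1 0.91 [210. 433.] [ 0.46  -0.379  0.   ]
blank1 0.85 [207. 304.] [0.457 0.013 0.   ]
blank1 0.82 [135. 392.] [ 0.697 -0.256  0.   ]
blank1 0.76 [171. 428.] [ 0.583 -0.367 -0.   ]
blank1 0.63 [204. 358.] [ 0.472 -0.149  0.   ]
blank1 0.58 [260. 447.] [ 0.31  -0.418  0.   ]
blank1 0.47 [222. 143.] [0.398 0.497 0.   ]
blank1 0.22 [215. 480.] [ 0.449 -0.526  0.   ]
```

View pics/topcrop1.png

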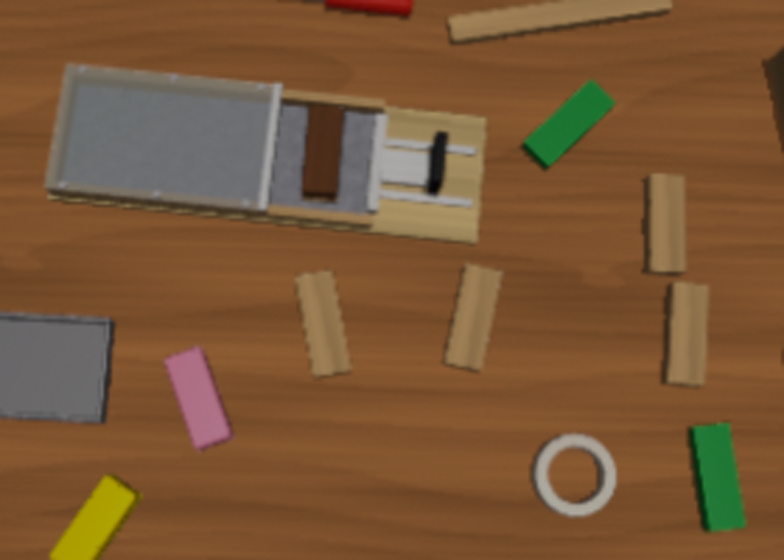

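```bash
cat >> h.py <<'E'
def plan(x,y,z,jaw=None):
    """jaw: world angle (deg) of jaw axis. prints turn about tool x then remaining shift (units of 25mm) in post-turn axes"""
    o=manip.get_obs(); r=R.from_quat(o['ee_rot']); M=r.as_matrix(); p=o['position']
    t=0
    if jaw is not None:
        cur=np.degrees(np.arctan2(M[1,1],M[0,1])); d=(jaw-cur+90)%180-90   # world yaw change
        t=-d
    M2=M@R.from_euler('x',t,degrees=True).as_matrix()
    s=M2.T@(np.array([x,y,z])-p)/.025
    print('turn',round(t,1),'shift',np.round(s,2),'j7',round(o['joint_pos'][6],2),'pos',np.round(p,3))
def st():
    o=manip.get_obs(); M=R.from_quat(o['ee_rot']).as_matrix()
    print('t',round(o['clock'],2),'p',np.round(o['position'],4),'yaw(jaw)',round(np.degrees(np.arctan2(M[1,1],M[0,1])),1),'down',np.round(M[:,0],3),'F',np.round(o['ft_force'],1),'w',round(o['grip_width'],3),'q',np.round(o['joint_pos'],2))
E
python3 - <<'E'
from h import *
st()
ci=manip.camera_info('top')
def c(x,y): return (90+y/2.8,190+x/2.8)
A=[((485,118),.012,(.073,-.175)),((477,242),.012,(-.073,-.175)),((282,85),.049,(.071,.053)),((268,210),.049,(-.071,.053)),((68,66),.049,(.071,.29)),((47,196),.049,(-.071,.29))]
W=np.array([px2w('top',c(*a[0]),a[1],ci)[:2] for a in A]); P=np.array([a[2] for a in A])
wc,pc=W.mean(0),P.mean(0); H=(P-pc).T@(W-wc); U,S,V=np.linalg.svd(H); Rm=V.T@U.T
print(W.round(3).tolist()); t=wc-Rm@pc; print('yaw',np.degrees(np.arctan2(Rm[1,0],Rm[0,0])),'origin',t,'res',(W-(P@Rm.T+t)).round(4).tolist())
E
```

```text
t 0.9 p [ 0.1581 -0.6047  0.3039] yaw(jaw) -75.3 down [ 0. -0. -1.] F [-0.2  0.5 -0.1] w 1.003 q [ 1.29  0.33 -0.06  1.46  0.02  1.35 -0.09]
[[0.698, -0.163], [0.555, -0.154], [0.714, 0.062], [0.573, 0.071], [0.729, 0.295], [0.582, 0.305]]
yaw -3.639807867364292 origin [0.63824682 0.0131984 ] res [[-0.002, 0.0026], [0.0006, 0.0026], [0.0012, 0.0002], [0.0024, 0.0003], [0.0018, -0.0031], [-0.004, -0.0026]]
```

```bash
python3 - <<'E'
from h import *
plan(0.63,0.015,0.27,-93.6)
E
```

```text
turn 18.3 shift [  1.36 -25.92 -17.28] j7 -0.09 pos [ 0.158 -0.605  0.304]
```

Request:
arm_command --moves '[[[0,0.3,0,0,6.1],[0,0.4,0,0,6.1],[0,0.4,0,0,6.1],[0,0,-0.9,-0.6,0],[0,0,-1,-0.67,0],[0,0,-1,-0.67,0],[0,0,-1,-0.67,0],[0,0,-1,-0.67,0],[0,0,-1,-0.67,0],[0,0,-1,-0.67,0],[0,0,-1,-0.67,0],[0,0,-1,-0.67,0]]]'

```text
clock: 1.9
position: [0.3217, -0.3908, 0.2766]
ee_rot: [0.707, -0.023, -0.707, -0.022]
ft_force: [0.8, -0.9, -0.5]
grip_width: 1.0
```

```bash
python3 - <<'E'
from h import *
st();plan(0.63,0.015,0.27,-93.6)
E
```

```text
t 1.9 p [ 0.3217 -0.3908  0.2766] yaw(jaw) -93.6 down [ 0.    -0.001 -1.   ] F [ 0.8 -0.9 -0.5] w 1.0 q [ 0.98  0.1  -0.2   1.8   0.02  1.24 -0.86]
turn -0.0 shift [  0.26 -16.98 -11.29] j7 -0.86 pos [ 0.322 -0.391  0.277]
```

Request:
arm_command --moves '[[[0,0.1,-1,-0.67,0],[0,0.1,-1,-0.67,0],[0,0,-1,-0.67,0],[0,0,-1,-0.67,0],[0,0,-1,-0.67,0],[0,0,-1,-0.67,0],[0,0,-1,-0.67,0],[0,0,-1,-0.67,0],[0,0,-1,-0.67,0],[0,0,-1,-0.67,0],[0,0,-1,-0.67,0],[0,0,-1,-0.67,0]]]'

```text
clock: 2.9
position: [0.5414, -0.1043, 0.2716]
ee_rot: [0.707, -0.023, -0.707, -0.022]
ft_force: [1.2, -0.9, -0.8]
grip_width: 0.997
```

Request:
arm_command --moves '[[[0,0,-1,-0.67,0],[0,0,-1,-0.67,0],[0,0,-1,-0.67,0],[0,0,-1,-0.67,0],[0,0,-0.5,-0.5,0],[0,0,0,0,0],[0,0,0,0,0]]]'

```text
clock: 3.48
position: [0.6273, 0.0026, 0.271]
ee_rot: [-0.707, 0.022, 0.707, 0.022]
ft_force: [0.2, -0.1, 0.2]
grip_width: 1.005
```

```bash
python3 - <<'E'
from h import *
st();ci=manip.camera_info('wrist');save(manip.camera('wrist'),'w1.png')
for q,z in(('bay',.012),('mouth',.012),('slide_handle',.072),('sanding_block',.012)):
    for r in manip.pinpoint(q,'wrist'): print(q,round(r['confidence'],2),np.round(r['pixel']),np.round(px2w('wrist',r['pixel'],z,ci),3))
for r in manip.regions_of('sanding_block','wrist'): print(r['rect'],r['confidence'])
E
```

```text
t 3.48 p [0.6273 0.0026 0.271 ] yaw(jaw) -93.6 down [-0.001  0.    -1.   ] F [ 0.2 -0.1  0.2] w 1.005 q [ 0.33  0.41 -0.54  1.48  0.21  1.32 -1.85]
mouth 0.6 [162. 258.] [0.647 0.068 0.012]
slide_handle 0.77 [180. 442.] [ 0.632 -0.108  0.072]
sanding_block 0.95 [162. 306.] [0.645 0.016 0.012]
sanding_block 0.86 [355. 235.] [0.386 0.133 0.012]
[283.9, 113.3, 323.6, 213.4] 0.81
[215.9, 322.1, 264.9, 384.8] 0.68
```

View pics/w1.png

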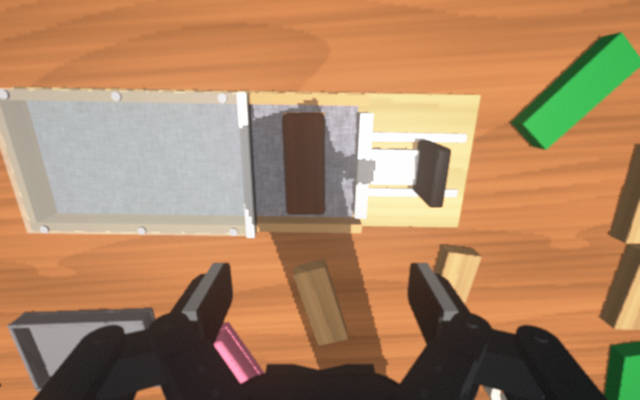

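The wrist picture shows the dark block in the bay at (305,163), the handle at (440,172), the mouth trim at (247,165) and a blank at (320,302). The pink block at (240,355) is not the one meant. Next I refit the keeper and block from this view.

```bash
python3 - <<'E'
from h import *
ci=manip.camera_info('wrist')
A=[((480,96),.012,(.073,-.175)),((460,226),.012,(-.073,-.175)),((248,93),.049,(.071,.053)),((254,236),.049,(-.071,.053))]
W=np.array([px2w('wrist',a[0][::-1],a[1],ci)[:2] for a in A]); P=np.array([a[2] for a in A])
wc,pc=W.mean(0),P.mean(0); H=(P-pc).T@(W-wc); U,S,V=np.linalg.svd(H); Rm=V.T@U.T
t=wc-Rm@pc; print('yaw',np.degrees(np.arctan2(Rm[1,0],Rm[0,0])),'origin',t,'res',(W-(P@Rm.T+t)).round(4).tolist())
B=np.array([px2w('wrist',(r,c),.048,ci)[:2] for c,r in((285,113),(324,112),(323,213),(287,213))]);print(B.round(3).tolist(),B.mean(0))
img=manip.camera('wrist'); save(img,'w1c.png',(230,80,500,250),2.9)
# top-cam estimate overlay
E
```

```text
yaw -4.672654022846537 origin [0.64277156 0.0126413 ] res [[-0.0019, 0.0016], [0.0015, -0.0017], [-0.0008, -0.001], [0.0011, 0.0011]]
[[0.698, 0.028], [0.696, -0.008], [0.598, -0.001], [0.6, 0.036]] [0.64803613 0.01363516]
```

View pics/w1c.png

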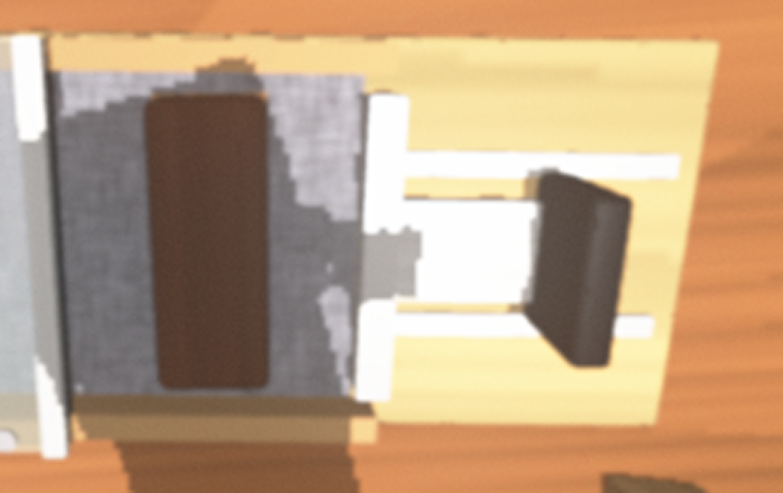

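```bash
python3 - <<'E'
from h import *
plan(0.645,0.014,0.095,-94.2)
E
```

```text
turn 0.5 shift [ 7.07 -0.58 -0.68] j7 -1.85 pos [0.627 0.001 0.272]
```

Request:
arm_command --moves '[[[0.3,0,-0.58,-0.68,0.5],[0.3,1,0,0,0],[0.3,1,0,0,0],[0.3,1,0,0,0],[0.3,1,0,0,0],[0.3,0,0,0,0],[0.3,0,0,0,0]]]'

```text
clock: 4.42
position: [0.6444, 0.0147, 0.1709]
ee_rot: [-0.706, 0.026, 0.707, 0.026]
ft_force: [-0.1, 0.1, 1.1]
grip_width: 0.699
```

```bash
python3 - <<'E'
from h import *
st();plan(0.645,0.014,0.095,-94.2);ci=manip.camera_info('wrist');save(manip.camera('wrist'),'w2.png')
E
```

```text
t 4.42 p [0.6444 0.0147 0.1709] yaw(jaw) -94.2 down [-0.002 -0.    -1.   ] F [-0.1  0.1  1.1] w 0.699 q [ 0.29  0.53 -0.51  1.53  0.27  1.16 -1.92]
turn 0.0 shift [ 3.04  0.03 -0.03] j7 -1.92 pos [0.644 0.015 0.171]
```

View pics/w2.png

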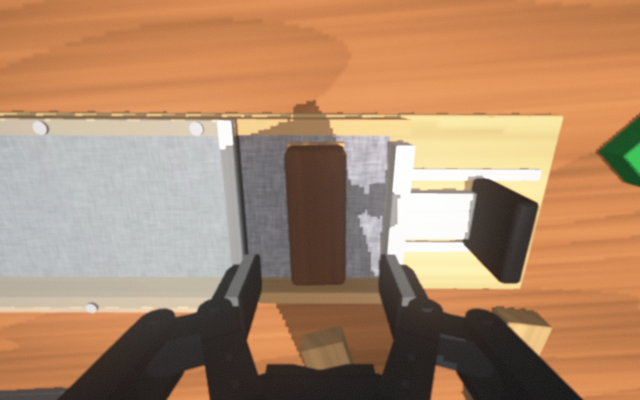

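The block at column 317 is centred between the fingers at columns 240 and 400. Descending and gripping.

Request:
arm_command --moves '[[[0.3,0.8,0,0,0],[0.3,0.8,0,0,0],[0.3,0.8,0,0,0],[0.3,0.6,0,0,0],[0.3,0,0,0,0],[0.3,0,0,0,0]]]' --force 40

```text
clock: 4.97
position: [0.6454, 0.0151, 0.0973]
ee_rot: [0.707, -0.026, -0.706, -0.026]
ft_force: [-0.1, -0.9, 1.0]
grip_width: 0.703
```

Request:
arm_command --moves '[[[1,0,0,0,0],[1,0,0,0,0],[1,0,0,0,0],[1,0,0,0,0],[1,0,0,0,0],[1,0,0,0,0]]]' --force 50

```text
clock: 5.47
position: [0.6462, 0.0153, 0.0986]
ee_rot: [0.708, -0.026, -0.705, -0.026]
ft_force: [-1.5, -0.1, 6.5]
grip_width: 0.453
```

Request:
arm_command --moves '[[[1,-0.6,0,0,0],[1,-1,0,0,0],[1,-1,0,0,0],[1,-1,0,0,0],[1,-1,0,0,0],[1,-0.5,0,0,0],[1,0,0,0,0]]]'

```text
clock: 6.05
position: [0.6463, 0.0154, 0.2282]
ee_rot: [0.709, -0.026, -0.705, -0.026]
ft_force: [-0.7, -0.0, -0.6]
grip_width: 0.454
```

```bash
python3 - <<'E'
from h import *
st();plan(0.404,0.315,0.22,0);ci=manip.camera_info('wrist');save(manip.camera('wrist'),'w3.png')
E
```

```text
t 6.05 p [0.6463 0.0154 0.2282] yaw(jaw) -94.1 down [ 0.006 -0.    -1.   ] F [-0.7 -0.  -0.6] w 0.454 q [ 0.3   0.48 -0.53  1.48  0.25  1.25 -1.9 ]
turn 85.9 shift [ 0.27  9.69 11.98] j7 -1.9 pos [0.646 0.015 0.228]
```

View pics/w3.png

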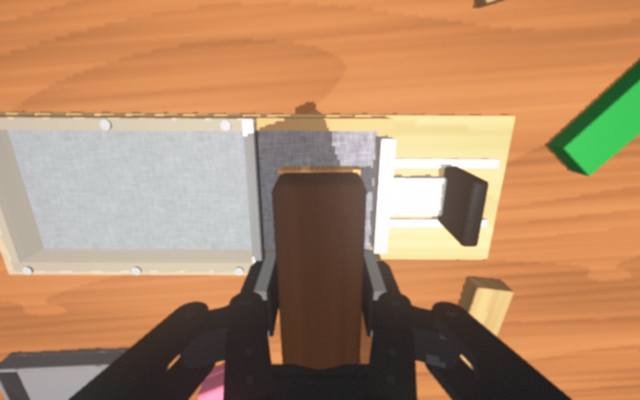

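Request:
arm_command --moves '[[[1,-0.2,0,0,-7.0],[1,0,0,0,-7.0],[1,0,0,0,-7.0],[1,0,0,0,-7.0],[1,0,0,0,-7.0],[1,0,0,0,-7.0],[1,0,0,0,-7.0],[1,0,0,0,-7.0],[1,0,0,0,-7.0],[1,0,0,0,-7.0],[1,0,0,0,-7.0],[1,0,0,0,-7.0]]]'

```text
clock: 7.1
position: [0.6442, 0.015, 0.2267]
ee_rot: [-0.54, -0.456, 0.542, -0.455]
ft_force: [0.3, 0.4, -1.0]
grip_width: 0.457
```

Request:
arm_command --moves '[[[1,0,0,0,-7.0],[1,0,0,0,-3.0],[1,0,-0.8,-1,0],[1,0,-0.8,-1,0],[1,0,-0.8,-1,0],[1,0,-0.8,-1,0],[1,0,-0.8,-1,0],[1,0,-0.8,-1,0],[1,0,-0.8,-1,0],[1,0,-0.8,-1,0],[1,0,0,0,0]]]'

```text
clock: 8.02
position: [0.4805, 0.221, 0.2278]
ee_rot: [0.498, 0.502, -0.499, 0.501]
ft_force: [0.0, 0.3, -2.0]
grip_width: 0.458
```

```bash
python3 - <<'E'
from h import *
st();plan(0.404,0.315,0.22,0);ci=manip.camera_info('wrist');save(manip.camera('wrist'),'w4.png')
E
```

```text
t 8.02 p [0.4805 0.221  0.2278] yaw(jaw) 0.3 down [-0.003  0.001 -1.   ] F [ 0.   0.3 -2. ] w 0.458 q [ 0.33  0.33 -0.98  1.77  0.29  1.2  -0.73]
turn 0.3 shift [ 0.33 -3.06 -3.76] j7 -0.73 pos [0.48  0.221 0.228]
```

View pics/w4.png

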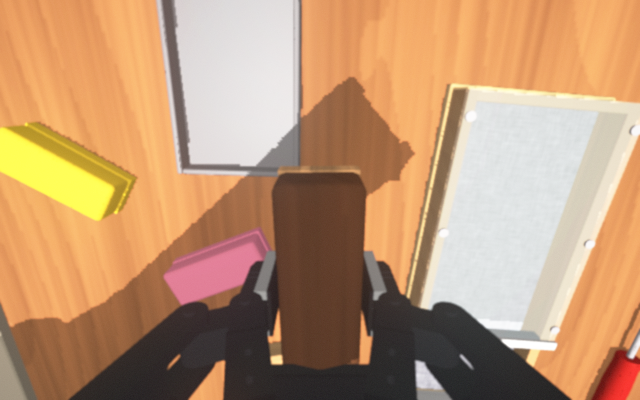

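```bash
python3 - <<'E'
from h import *
ci=manip.camera_info('wrist')
for c,r in((180,174),(300,170),(162,0),(301,0),(176,100)): print(px2w('wrist',(r,c),.025,ci).round(3))
E
```

```text
[0.356 0.234 0.025]
[0.465 0.238 0.025]
[0.363 0.37  0.025]
[0.468 0.37  0.025]
[0.362 0.298 0.025]
```

Request:
arm_command --moves '[[[1,0,-0.75,-1,0],[1,0,-0.75,-1,0],[1,0,-0.75,-1,0],[1,0.3,-0.6,-0.9,0],[1,0.8,0,0,0],[1,0.8,0,0,0],[1,0.8,0,0,0],[1,0,0,0,0]]]'

```text
clock: 8.73
position: [0.4133, 0.3109, 0.1569]
ee_rot: [-0.498, -0.5, 0.503, -0.499]
ft_force: [-0.7, -0.8, -2.6]
grip_width: 0.459
```

```bash
python3 - <<'E'
from h import *
st();plan(0.409,0.318,0.094,0);ci=manip.camera_info('wrist');save(manip.camera('wrist'),'w5.png')
E
```

```text
t 8.73 p [0.4133 0.3109 0.1569] yaw(jaw) -0.2 down [-0.006 -0.004 -1.   ] F [-0.7 -0.8 -2.6] w 0.459 q [ 0.1   0.41 -0.97  1.87  0.38  1.08 -1.02]
turn -0.2 shift [ 2.51 -0.16 -0.29] j7 -1.02 pos [0.413 0.311 0.157]
```

View pics/w5.png

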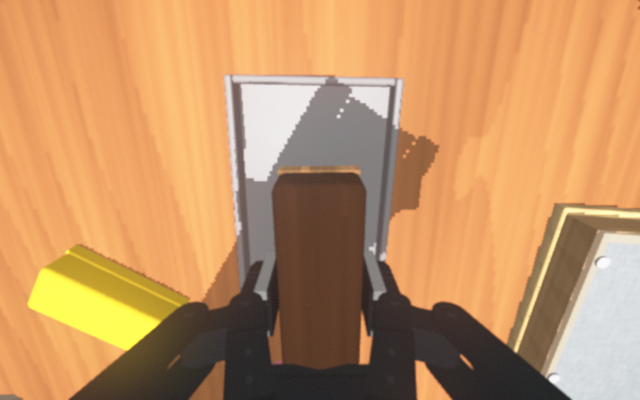

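The tray's far rim runs from (228,78) to (402,80), and the held block lies within its width. I'll check that centre numerically.

```bash
python3 - <<'E'
from h import *
ci=manip.camera_info('wrist')
for c,r in((227,77),(402,79),(238,240),(386,240)): print(px2w('wrist',(r,c),.025,ci).round(3))
E
```

```text
[0.358 0.406 0.025]
[0.465 0.404 0.025]
[0.354 0.295 0.025]
[0.462 0.295 0.025]
```

Request:
arm_command --moves '[[[1,0,-0.12,-0.3,0],[1,0.7,0,0,0],[1,0.7,0,0,0],[1,0.6,0,0,0],[1,0.4,0,0,0],[1,0,0,0,0],[1,0,0,0,0]]]'

```text
clock: 9.37
position: [0.4115, 0.3209, 0.1016]
ee_rot: [-0.501, -0.499, 0.501, -0.499]
ft_force: [0.4, 0.5, -0.4]
grip_width: 0.449
```

```bash
python3 - <<'E'
from h import *
st();plan(0.41,0.318,0.094,0)
E
```

```text
t 9.37 p [0.4115 0.3209 0.1016] yaw(jaw) -0.1 down [-0.  0. -1.] F [ 0.4  0.5 -0.4] w 0.449 q [ 0.03  0.49 -0.92  1.9   0.47  0.98 -1.11]
turn -0.1 shift [ 0.3  -0.06  0.12] j7 -1.11 pos [0.412 0.321 0.102]
```

Request:
arm_command --moves '[[[1,0.15,0,0,0],[1,0.1,0,0,0],[1,0,0,0,0],[1,0,0,0,0]]]'

```text
clock: 9.7
position: [0.4117, 0.3208, 0.0954]
ee_rot: [0.501, 0.499, -0.501, 0.499]
ft_force: [0.9, 0.7, -1.6]
grip_width: 0.458
```

```bash
python3 - <<'E'
from h import *
st();ci=manip.camera_info('wrist');save(manip.camera('wrist'),'w6.png')
E
```

```text
t 9.7 p [0.4117 0.3208 0.0954] yaw(jaw) -0.1 down [ 0.  0. -1.] F [ 0.9  0.7 -1.6] w 0.458 q [ 0.02  0.5  -0.91  1.9   0.48  0.97 -1.11]
```

View pics/w6.png

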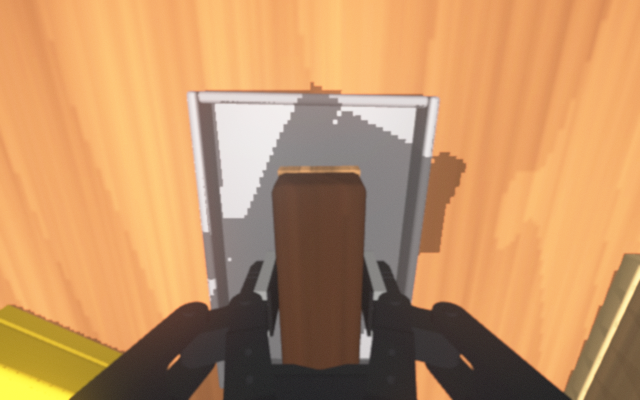

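Request:
arm_command --moves '[[[1,0.1,0,0,0],[1,0,0,0,0],[1,0,0,0,0],[0.35,0,0,0,0],[0.35,0,0,0,0],[0.35,0,0,0,0],[0.35,-0.5,0,0,0],[0.35,-1,0,0,0],[0.35,-1,0,0,0],[0.35,-1,0,0,0],[0.3,-1,0,0,0],[0.3,0,0,0,0]]]'

```text
clock: 10.75
position: [0.4126, 0.3225, 0.2105]
ee_rot: [0.503, 0.499, -0.498, 0.5]
ft_force: [0.7, 0.5, -0.2]
grip_width: 0.7
```

```bash
cat > look.py <<'E'
from h import *
import sys
n=sys.argv[1]
st();img=manip.camera('top');ci=manip.camera_info('top');save(img,n,(120,80,520,290),2)
for r in manip.regions_of('blank1','top'):
    m=r['mask'].astype(np.uint8); col=img[r['mask']].mean(0)
    if col[0]<80: continue
    c,s,a=cv2.minAreaRect(np.argwhere(m)[:,::-1].astype(np.float32))
    b=cv2.boxPoints((c,s,a)); w=np.array([px2w('top',(p[1],p[0]),.020,ci)[:2] for p in b])
    e1=w[1]-w[0]; e2=w[2]-w[1]; L=e1 if np.hypot(*e1)>np.hypot(*e2) else e2
    print('blank',round(r['confidence'],2),np.round(c),'w',np.round(w.mean(0),3),'size',np.round([np.hypot(*e1),np.hypot(*e2)],3),'long',round(np.degrees(np.arctan2(L[1],L[0]))%180,1))
E
python3 look.py t2.png; python3 -c "
from h import *
save(manip.camera('wrist'),'w7.png')"
```

```text
t 10.75 p [0.4126 0.3225 0.2105] yaw(jaw) -0.1 down [ 0.006  0.003 -1.   ] F [ 0.7  0.5 -0.2] w 0.7 q [ 0.13  0.34 -1.02  1.81  0.32  1.16 -1.  ]
blank 0.9 [358. 204.] w [ 0.47  -0.147] size [0.112 0.038] long 168.0
blank 0.87 [306. 205.] w [0.46 0.01] size [0.041 0.11 ] long 12.2
blank 0.67 [434. 209.] w [ 0.46  -0.377] size [0.11  0.045] long 175.6
blank 0.65 [427. 170.] w [ 0.58  -0.358] size [0.044 0.115] long 177.5
blank 0.43 [152. 138.] w [0.659 0.492] size [0.066 0.148] long 50.6
```

View pics/t2.png

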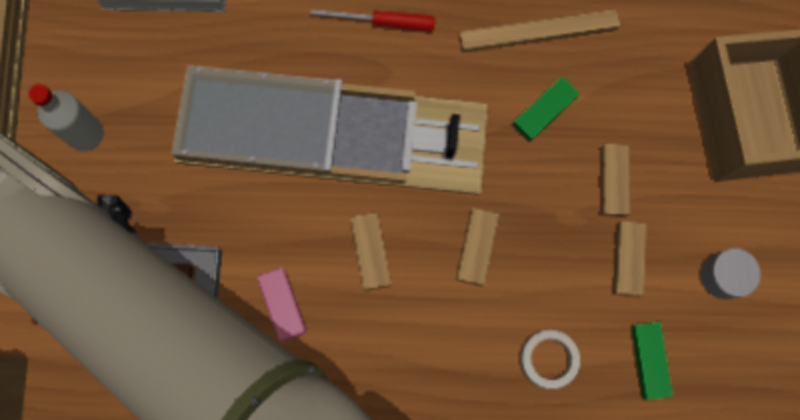

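View pics/w7.png

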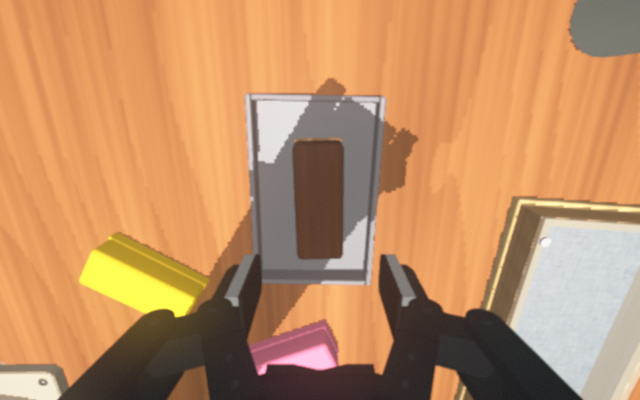

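The block lies in the tray at wrist pixel (318,198). The four pine blanks are still where I measured them. First blank: the one at world (0.46, 0.01).

```bash
python3 - <<'E'
from h import *
plan(0.459,0.011,0.2,-77.7)
E
```

```text
turn 77.6 shift [ 0.23 12.5   0.79] j7 -1.0 pos [0.412 0.321 0.206]
```

Request:
arm_command --moves '[[[0.2,0,0,0,7.0],[0.2,0,0,0,7.0],[0.2,0,0,0,7.0],[0.2,0,0,0,7.0],[0.2,0,0,0,7.0],[0.2,0,0,0,7.0],[0.2,0,0,0,7.0],[0.2,0,0,0,7.0],[0.2,0,0,0,7.0],[0.2,0,0,0,7.0],[0.2,0,0,0,7.0],[0.2,0,1,0.07,0]]]'

```text
clock: 11.9
position: [0.4133, 0.2994, 0.2046]
ee_rot: [-0.702, -0.078, 0.703, -0.076]
ft_force: [-0.5, 0.7, -0.3]
grip_width: 0.801
```

Request:
arm_command --moves '[[[0.2,0,1,0.07,0],[0.2,0,1,0.07,0],[0.2,0,1,0.07,0],[0.2,0,1,0.07,0],[0.2,0,1,0.07,0],[0.2,0,1,0.07,0],[0.2,0,1,0.07,0],[0.2,0,1,0.07,0],[0.2,0,1,0.07,0],[0.2,0,1,0.07,0],[0.2,0,1,0.07,0],[0.2,0,0.2,0,0]]]'

```text
clock: 12.9
position: [0.4587, 0.0145, 0.2042]
ee_rot: [-0.702, -0.077, 0.704, -0.078]
ft_force: [0.0, -1.1, 0.6]
grip_width: 0.797
```

```bash
cat > wl.py <<'E'
from h import *
import sys
n=sys.argv[1]; zt=float(sys.argv[2]) if len(sys.argv)>2 else .022
st();ci=manip.camera_info('wrist');img=manip.camera('wrist');save(img,n)
for r in manip.regions_of('blank1','wrist'):
    m=r['mask'].astype(np.uint8); col=img[r['mask']].mean(0)
    if col[0]<100 or col[1]>col[0]: continue
    pts=np.array([px2w('wrist',p,zt,ci)[:2] for p in np.argwhere(m)[::3]],np.float32)*1000
    c,s,a=cv2.minAreaRect(pts); b=cv2.boxPoints((c,s,a)); e1=b[1]-b[0]; e2=b[2]-b[1]; L=e1 if np.hypot(*e1)>np.hypot(*e2) else e2
    print('blank',round(r['confidence'],2),'rect',np.round(r['rect']),'w',np.round(c)/1000,'size',np.round(s),'long',round(np.degrees(np.arctan2(L[1],L[0]))%180,1),'col',col.astype(int))
E
python3 wl.py w8.png
```

```text
t 12.9 p [0.4587 0.0145 0.2042] yaw(jaw) -77.4 down [-0.002 -0.001 -1.   ] F [ 0.  -1.1  0.6] w 0.797 q [ 0.42  0.09 -0.57  1.98  0.06  1.09 -1.53]
blank 0.71 rect [300. 126. 350. 251.] w [0.464 0.012] size [111.  40.] long 12.3 col [149 115  78]
blank 0.55 rect [446. 158. 564. 278.] w [ 0.475 -0.142] size [ 53. 110.] long 168.4 col [206 167 114]
```

View pics/w8.png

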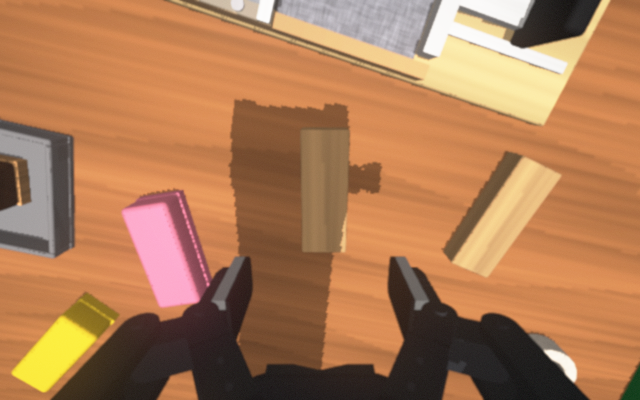

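The blank at (325,190) is pine, 111 x 40 mm and clear of its neighbours. It agrees with the top view.

```bash
python3 - <<'E'
from h import *
plan(0.463,0.0115,0.076,-77.6)
E
```

```text
turn 0.3 shift [ 5.13  0.28 -0.13] j7 -1.53 pos [0.459 0.018 0.204]
```

Request:
arm_command --moves '[[[0.25,0.5,0.15,-0.15,0],[0.25,1,0,0,0],[0.25,1,0,0,0],[0.25,0.5,0,0,0],[0.25,0,0,0,0]]]'

```text
clock: 13.42
position: [0.4613, 0.0173, 0.1272]
ee_rot: [-0.701, -0.08, 0.704, -0.079]
ft_force: [-0.2, 0.7, -0.0]
grip_width: 0.751
```

```bash
python3 wl.py w9.png; python3 - <<'E'
from h import *
plan(0.463,0.0115,0.076,-77.6)
E
```

```text
t 13.42 p [0.4613 0.0173 0.1272] yaw(jaw) -77.0 down [-0.005  0.001 -1.   ] F [-0.2  0.7 -0. ] w 0.751 q [ 0.39  0.22 -0.57  2.04  0.14  0.93 -1.59]
blank 0.96 rect [487. 185. 640. 345.] w [ 0.476 -0.139] size [ 59. 110.] long 168.6 col [193 157 107]
blank 0.56 rect [294. 145. 367. 310.] w [0.464 0.012] size [113.  41.] long 12.3 col [148 114  78]
turn 0.6 shift [2.17 0.22 0.05] j7 -1.59 pos [0.463 0.017 0.13 ]
```

View pics/w9.png

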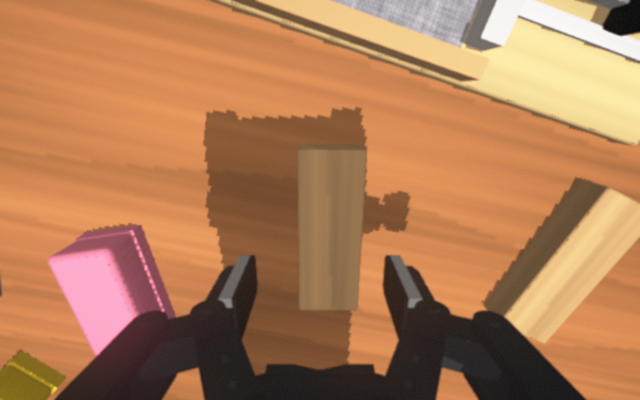

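Request:
arm_command --moves '[[[0.25,0.6,0.2,0,0.5],[0.25,0.7,0,0,0],[0.25,0.6,0,0,0],[0.25,0.2,0,0,0],[0.25,0,0,0,0],[0.25,0,0,0,0]]]'

```text
clock: 14.02
position: [0.4651, 0.0114, 0.0787]
ee_rot: [0.703, 0.076, -0.703, 0.076]
ft_force: [0.1, -0.4, -0.1]
grip_width: 0.748
```

```bash
python3 - <<'E'
from h import *
st();plan(0.463,0.0115,0.076,-77.6);save(manip.camera('wrist'),'w10.png')
E
```

```text
t 14.02 p [0.4651 0.0114 0.0787] yaw(jaw) -77.6 down [ 0.001  0.    -1.   ] F [ 0.1 -0.4 -0.1] w 0.748 q [ 0.37  0.3  -0.54  2.07  0.21  0.82 -1.65]
turn -0.0 shift [ 0.11 -0.02  0.08] j7 -1.65 pos [0.465 0.011 0.079]
```

View pics/w10.png

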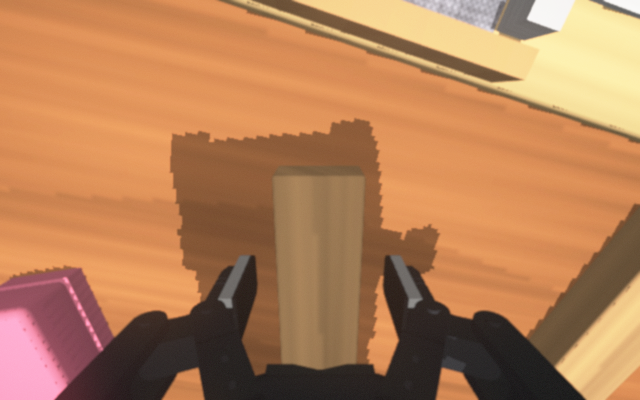

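The blank is centred between the fingers. Gripping and lifting.

Request:
arm_command --moves '[[[1,0.05,0,0,0],[1,0,0,0,0],[1,0,0,0,0],[1,0,0,0,0],[1,0,0,0,0],[1,-0.4,0,0,0],[1,-1,0,0,0],[1,-1,0,0,0],[1,-1,0,0,0],[1,-0.5,0,0,0],[1,0,0,0,0]]]' --force 50

```text
clock: 14.98
position: [0.466, 0.0112, 0.1776]
ee_rot: [0.705, 0.076, -0.701, 0.077]
ft_force: [0.8, -0.8, -0.9]
grip_width: 0.455
```

```bash
python3 - <<'E'
from h import *
st();plan(0.641,0.010,0.15,-94.2);ci=manip.camera_info('wrist');save(manip.camera('wrist'),'w11.png')
E
```

```text
t 14.98 p [0.466  0.0112 0.1776] yaw(jaw) -77.6 down [ 0.006 -0.001 -1.   ] F [ 0.8 -0.8 -0.9] w 0.455 q [ 0.42  0.14 -0.58  1.99  0.09  1.02 -1.55]
turn 16.6 shift [ 1.14 -0.46 -6.98] j7 -1.55 pos [0.466 0.011 0.178]
```

View pics/w11.png

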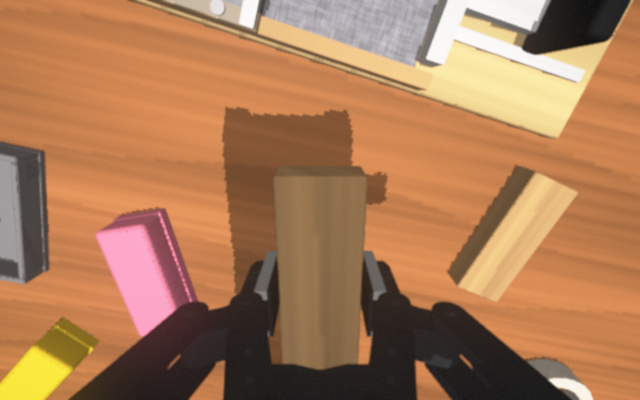

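Request:
arm_command --moves '[[[1,0,0,0,5.5],[1,0,0,0,5.5],[1,0,0,0,5.6],[1,0,0,-1,0],[1,0,0,-1,0],[1,0,-0.2,-1,0],[1,0,-0.2,-1,0],[1,0,0,-1,0],[1,0,0,-1,0],[1,0.4,0,-1,0],[1,0.6,0,0,0],[1,0,0,0,0]]]'

```text
clock: 16.03
position: [0.6386, 0.0078, 0.1445]
ee_rot: [-0.704, 0.026, 0.709, 0.026]
ft_force: [-1.1, 0.1, -1.5]
grip_width: 0.456
```

```bash
python3 - <<'E'
from h import *
st();plan(0.642,0.012,0.09,-94.2);ci=manip.camera_info('wrist');save(manip.camera('wrist'),'w12.png')
E
```

```text
t 16.03 p [0.6386 0.0078 0.1445] yaw(jaw) -94.2 down [-0.006  0.    -1.   ] F [-1.1  0.1 -1.5] w 0.456 q [ 0.28  0.54 -0.48  1.57  0.27  1.11 -1.91]
turn -0.0 shift [ 2.18 -0.18 -0.14] j7 -1.91 pos [0.639 0.008 0.144]
```

View pics/w12.png

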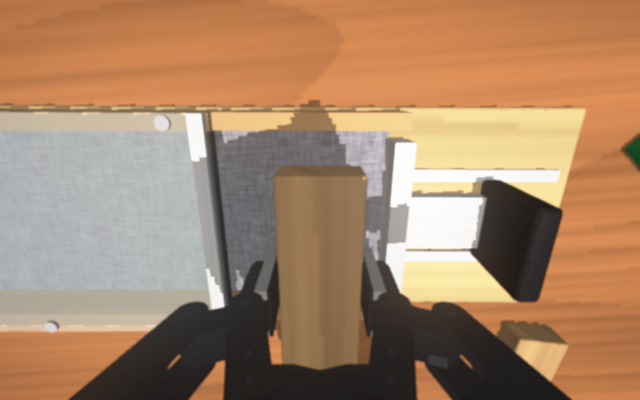

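```bash
python3 - <<'E'
from h import *
ci=manip.camera_info('wrist'); print(np.array(ci['pose'])[:3,3].round(3))
print('blank far end',[px2w('wrist',(r,c),.089,ci).round(3)[:2].tolist() for c,r in((276,171),(365,171))])
print('wall inner far .034',[px2w('wrist',(r,c),.034,ci).round(3)[:2].tolist() for c,r in((300,131),(240,131),(380,133))])
print('outer far edge .034',[px2w('wrist',(r,c),.034,ci).round(3)[:2].tolist() for c,r in((300,110),(380,112))])
print('base edge', px2w('wrist',(108,585),.012,ci).round(3), px2w('wrist',(302,545),.012,ci).round(3))
print('trim',px2w('wrist',(113,204),.049,ci).round(3), px2w('wrist',(318,227),.049,ci).round(3))
print('pusher face',px2w('wrist',(138,388),.04,ci).round(3))
E
```

```text
[0.723 0.002 0.216]
blank far end [[0.694, 0.022], [0.691, -0.015]]
wall inner far .034 [[0.703, 0.015], [0.706, 0.049], [0.699, -0.031]]
outer far edge .034 [[0.715, 0.014], [0.71, -0.031]]
base edge [ 0.701 -0.164  0.012] [ 0.555 -0.163  0.012]
trim [0.718 0.062 0.049] [0.589 0.073 0.049]
pusher face [ 0.696 -0.035  0.04 ]
```

Request:
arm_command --moves '[[[1,0,-0.17,-0.18,0],[1,0.6,0,0,0],[1,0.6,0,0,0],[1,0.5,0,0,0],[1,0.2,0,0,0],[1,0,0,0,0],[1,0,0,0,0]]]'

```text
clock: 16.67
position: [0.6447, 0.012, 0.1019]
ee_rot: [0.707, -0.026, -0.707, -0.026]
ft_force: [0.6, 0.6, -0.3]
grip_width: 0.451
```

```bash
python3 - <<'E'
from h import *
st();plan(0.643,0.012,0.088,-94.2);ci=manip.camera_info('wrist');save(manip.camera('wrist'),'w13.png')
E
```

```text
t 16.67 p [0.6447 0.012  0.1019] yaw(jaw) -94.2 down [ 0. -0. -1.] F [ 0.6  0.6 -0.3] w 0.451 q [ 0.26  0.6  -0.46  1.58  0.3   1.03 -1.94]
turn -0.0 shift [0.56 0.01 0.07] j7 -1.94 pos [0.645 0.012 0.102]
```

View pics/w13.png

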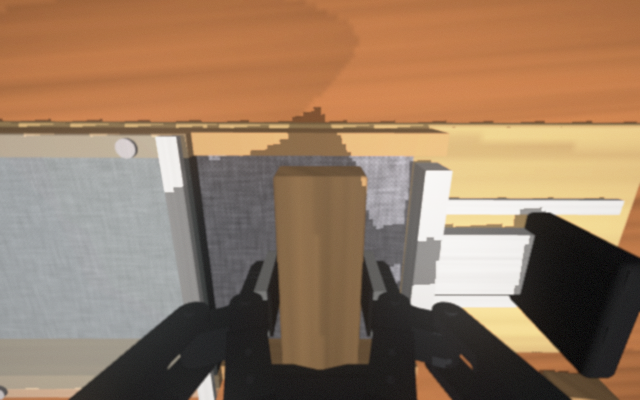

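Request:
arm_command --moves '[[[1,0.3,0,0,0],[1,0.2,0,0.03,0],[1,0,0,0,0],[1,0,0,0,0]]]'

```text
clock: 17.05
position: [0.6441, 0.012, 0.089]
ee_rot: [0.707, -0.026, -0.706, -0.026]
ft_force: [1.1, 0.4, 0.7]
grip_width: 0.452
```

Request:
arm_command --moves '[[[0.35,0,0,0,0],[0.35,0,0,0,0],[0.35,0,0,0,0],[0.35,-0.4,0,0,0],[0.35,-1,0,0,0],[0.35,-1,0,0,0],[0.35,-1,0,0,0],[0.35,0,0,0,0]]]'

```text
clock: 17.72
position: [0.6461, 0.0125, 0.1803]
ee_rot: [0.709, -0.026, -0.704, -0.026]
ft_force: [0.5, -0.1, 1.1]
grip_width: 0.647
```

```bash
python3 wl.py w14.png 0.034; python3 - <<'E'
from h import *
for c in('wrist','top'):
    ci=manip.camera_info(c);manip.camera(c)
    for r in manip.pinpoint('slide_handle',c): print(c,'handle',r['confidence'],px2w(c,r['pixel'],.072,ci).round(3))
E
```

```text
t 17.72 p [0.6461 0.0125 0.1803] yaw(jaw) -94.2 down [ 0.008  0.    -1.   ] F [ 0.5 -0.1  1.1] w 0.647 q [ 0.28  0.51 -0.49  1.53  0.26  1.16 -1.91]
blank 0.83 rect [461. 310. 549. 398.] w [ 0.5   -0.136] size [ 50. 105.] long 169.3 col [177 142  97]
blank 0.8 rect [293. 138. 353. 285.] w [0.643 0.012] size [ 41. 114.] long 175.7 col [155 123  88]
wrist handle 0.76 [ 0.633 -0.107  0.072]
```

View pics/w14.png

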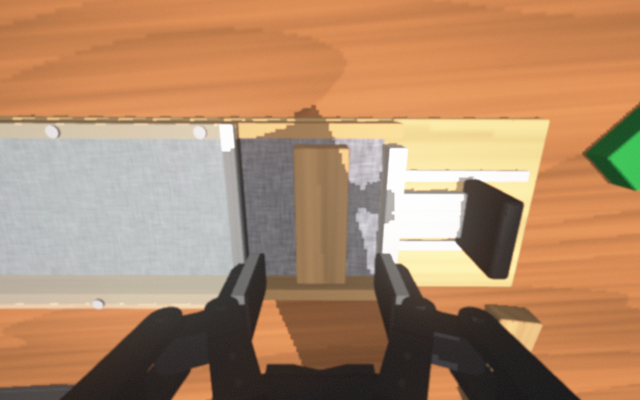

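The blank at (322,212) lies flat, measured at (0.643, 0.012) and crosswise. Now I go behind the handle with the gripper shut.

Request:
arm_command --moves '[[[1,0,0.9,0,0],[1,0,1,0,0],[1,0,1,0,0],[1,0,1,0,0],[1,0,1,0,0],[1,0,1,0,0],[1,0,1,0,0],[1,0,0.2,0,0],[1,0,0,0,0],[1,0,0,0,0]]]'

```text
clock: 18.85
position: [0.6305, -0.1643, 0.1732]
ee_rot: [-0.706, 0.026, 0.707, 0.026]
ft_force: [-0.4, 0.7, -1.0]
grip_width: -0.001
```

```bash
python3 - <<'E'
from h import *
st();plan(0.629,-0.162,0.122,-94.2);save(manip.camera('wrist'),'w15.png')
E
```

```text
t 18.85 p [ 0.6305 -0.1643  0.1732] yaw(jaw) -94.2 down [-0.001  0.001 -1.   ] F [-0.4  0.7 -1. ] w -0.001 q [ 0.51  0.52 -0.44  1.51  0.23  1.16 -1.62]
turn -0.0 shift [ 2.05 -0.09  0.07] j7 -1.62 pos [ 0.631 -0.164  0.173]
```

View pics/w15.png

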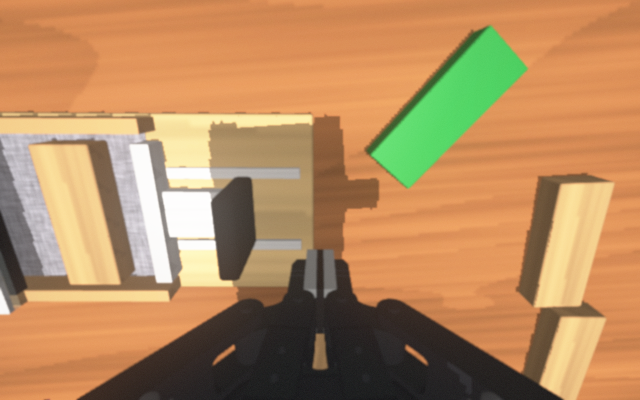

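Request:
arm_command --moves '[[[1,0.7,0,0,0],[1,0.7,0,0,0],[1,0.6,0,0,0],[1,0,0,0,0],[1,0,-0.5,0.05,0],[1,0,-0.5,0,0],[1,0,-0.4,0,0],[1,0,0,0,0]]]'

```text
clock: 19.57
position: [0.633, -0.1257, 0.1253]
ee_rot: [0.707, -0.024, -0.706, -0.025]
ft_force: [-0.2, -2.6, 2.1]
grip_width: 0.002
```

```bash
python3 - <<'E'
from h import *
st();save(manip.camera('wrist'),'w16.png');save(manip.camera('scene'),'s16.png',(200,180,460,320),3)
E
```

```text
t 19.57 p [ 0.633  -0.1257  0.1253] yaw(jaw) -94.0 down [ 0.002  0.001 -1.   ] F [-0.2 -2.6  2.1] w 0.002 q [ 0.45  0.56 -0.44  1.57  0.26  1.07 -1.69]
```

View pics/w16.png

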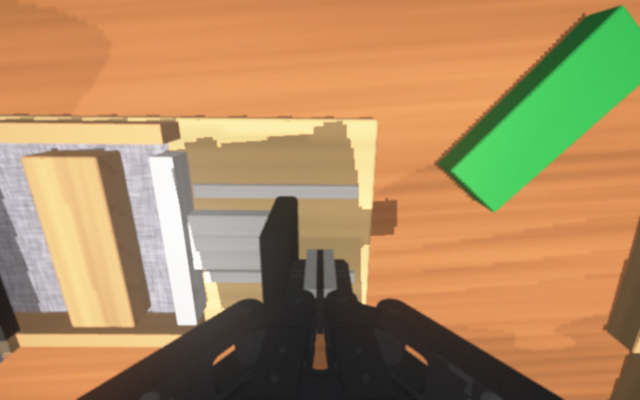

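View pics/s16.png

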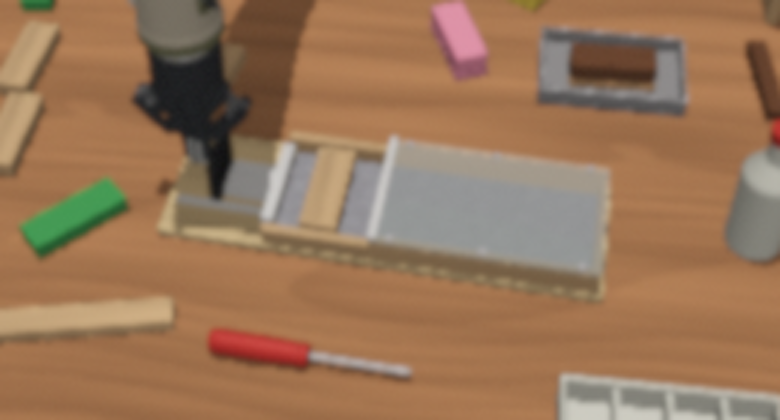

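The finger is touching the handle (about 3 N). Pushing.

Request:
arm_command --moves '[[[1,0,-0.4,0,0],[1,0,-0.5,0,0],[1,0,-0.5,0,0],[1,0,-0.5,0,0],[1,0,-0.5,0,0],[1,0,-0.5,0,0],[1,0,-0.5,0,0],[1,0,-0.5,0,0],[1,0,-0.5,0,0],[1,0,-0.5,0,0],[1,0,-0.2,0,0],[1,0,0,0,0]]]'

```text
clock: 20.67
position: [0.642, -0.0037, 0.1244]
ee_rot: [0.707, -0.027, -0.706, -0.026]
ft_force: [0.7, -6.9, 2.1]
grip_width: -0.0
```

```bash
python3 - <<'E'
from h import *
st();save(manip.camera('wrist'),'w17.png')
E
```

```text
t 20.67 p [ 0.642  -0.0037  0.1244] yaw(jaw) -94.3 down [ 0.001 -0.002 -1.   ] F [ 0.7 -6.9  2.1] w -0.0 q [ 0.28  0.56 -0.46  1.58  0.28  1.07 -1.9 ]
```

View pics/w17.png

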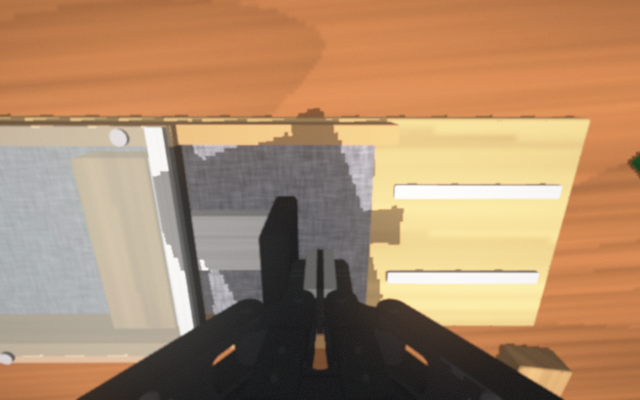

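Request:
arm_command --moves '[[[1,0,-0.2,0,0],[1,0,-0.2,0,0],[1,0,0,0,0]]]'

```text
clock: 20.97
position: [0.6427, 0.0052, 0.1244]
ee_rot: [0.707, -0.028, -0.706, -0.026]
ft_force: [0.0, -7.3, 1.7]
grip_width: 0.0
```

Request:
arm_command --moves '[[[1,0,-0.1,0,0],[1,0,0,0,0]]]'

```text
clock: 21.13
position: [0.6428, 0.007, 0.1244]
ee_rot: [0.707, -0.028, -0.706, -0.026]
ft_force: [0.8, -8.2, 2.3]
grip_width: 0.003
```

Request:
arm_command --moves '[[[1,0,-0.15,0,0],[1,0,0,0,0]]]'

```text
clock: 21.3
position: [0.643, 0.0088, 0.1244]
ee_rot: [0.707, -0.03, -0.706, -0.026]
ft_force: [-1.9, -13.4, 4.5]
grip_width: 0.002
```

Request:
arm_command --moves '[[[1,0,-0.1,0,0],[1,0,0,0,0]]]'

```text
clock: 21.47
position: [0.643, 0.0091, 0.1244]
ee_rot: [-0.706, 0.031, 0.707, 0.025]
ft_force: [-3.4, -18.6, 6.8]
grip_width: 0.002
```

```bash
python3 - <<'E'
from h import *
st()
E
```

```text
t 21.47 p [0.643  0.0091 0.1244] yaw(jaw) -94.6 down [-0.001 -0.008 -1.   ] F [ -3.4 -18.6   6.8] w 0.002 q [ 0.26  0.57 -0.46  1.57  0.29  1.07 -1.93]
```

The slide is at its stop: force rises to 19 N with no more travel. Letting go by lifting straight up.

Request:
arm_command --moves '[[[1,-1,0,0,0],[1,-1,0,0,0],[1,-1,0,0,0],[1,-0.3,0,0,0],[1,0,0,0,0],[1,0,0,0,0]]]'

```text
clock: 21.97
position: [0.6428, 0.0158, 0.2061]
ee_rot: [0.707, -0.026, -0.707, -0.026]
ft_force: [0.5, 0.2, -0.3]
grip_width: 0.0
```

```bash
python3 look.py t3.png;python3 - <<'E'
from h import *
save(manip.camera('wrist'),'w18.png')
plan(0.472,-0.146,0.2,-101.6)
E
```

```text
t 21.97 p [0.6428 0.0158 0.2061] yaw(jaw) -94.3 down [ 0. -0. -1.] F [ 0.5  0.2 -0.3] w 0.0 q [ 0.27  0.48 -0.49  1.51  0.24  1.21 -1.9 ]
blank 0.97 [434. 209.] w [ 0.46  -0.377] size [0.11  0.044] long 175.5
blank 0.73 [427. 170.] w [ 0.58  -0.358] size [0.044 0.115] long 177.5
blank 0.24 [284. 145.] w [0.646 0.083] size [0.165 0.482] long 84.7
turn 7.4 shift [0.21 7.71 5.37] j7 -1.9 pos [0.642 0.016 0.205]
```

View pics/w18.png

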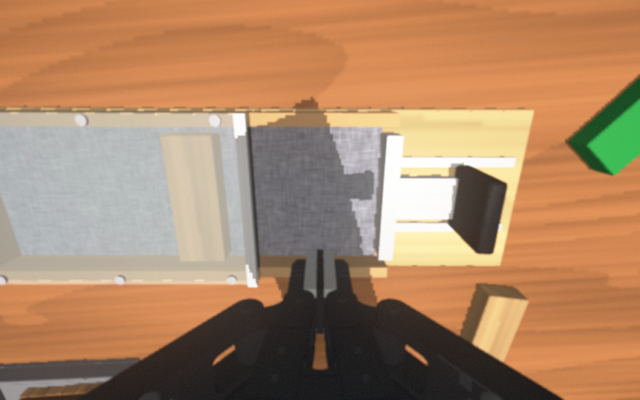

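View pics/t3.png

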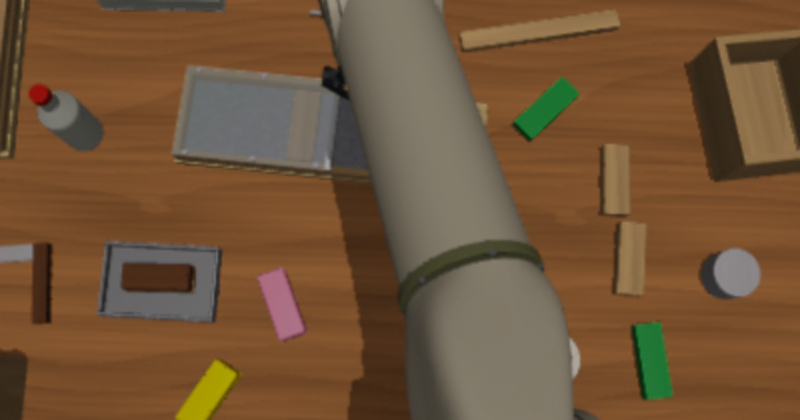

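The blank is under the cover at (195,195) and the slide is home, with its handle at (480,208). Next is the blank near (0.472, -0.146).

Request:
arm_command --moves '[[[0.2,0,0,0,3.7],[0.2,0,0,0,3.7],[0.2,0,1,0.7,0],[0.2,0,1,0.7,0],[0.2,0,1,0.7,0],[0.2,0,1,0.7,0],[0.2,0,1,0.7,0],[0.2,0,1,0.7,0],[0.2,0.4,1,0.7,0],[0.2,0.6,0.6,0.4,0],[0.2,0.4,0,0,0],[0.2,0,0,0,0]]]'

```text
clock: 23.12
position: [0.4729, -0.144, 0.1688]
ee_rot: [-0.702, 0.072, 0.705, 0.073]
ft_force: [-0.4, 0.4, 0.3]
grip_width: 0.797
```

```bash
python3 wl.py w19.png;python3 - <<'E'
from h import *
plan(0.473,-0.146,0.077,-101.8)
E
```

```text
t 23.12 p [ 0.4729 -0.144   0.1688] yaw(jaw) -101.8 down [-0.004  0.001 -1.   ] F [-0.4  0.4  0.3] w 0.797 q [ 0.59  0.2  -0.42  1.94  0.1   1.02 -1.65]
blank 0.97 rect [573.   1. 640.  79.] w [ 0.551 -0.345] size [43. 44.] long 174.1 col [169 134  91]
blank 0.81 rect [296. 139. 357. 276.] w [ 0.475 -0.148] size [ 40. 112.] long 168.2 col [152 118  80]
blank 0.65 rect [587.  81. 640. 235.] w [ 0.463 -0.353] size [116.  38.] long 6.8 col [150 120  82]
turn 0.2 shift [3.76 0.15 0.05] j7 -1.65 pos [ 0.475 -0.143  0.171]
```

View pics/w19.png

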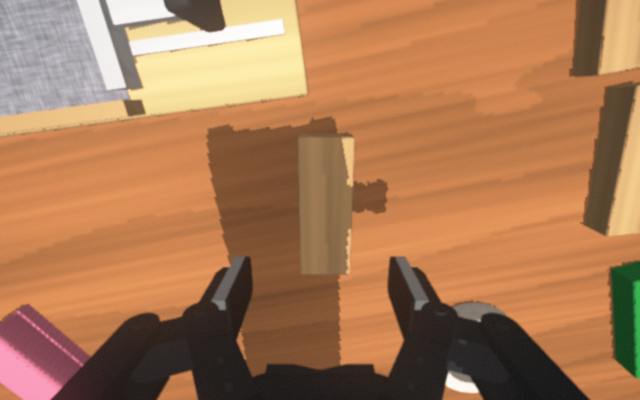

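The blank at (326,205) is pine and clear. Grasping.

Request:
arm_command --moves '[[[0.25,0.7,0.17,0,0],[0.25,0.9,0,0,0],[0.25,0.9,0,0,0],[0.25,0.7,0,0,0],[0.25,0.4,0,0,0],[0.25,0.1,0,0,0],[0.25,0,0,0,0],[0.25,0,0,0,0]]]'

```text
clock: 23.88
position: [0.4748, -0.1475, 0.0799]
ee_rot: [0.704, -0.072, -0.703, -0.071]
ft_force: [1.0, -0.7, 0.5]
grip_width: 0.746
```

```bash
python3 - <<'E'
from h import *
st();plan(0.475,-0.147,0.077,-101.8);save(manip.camera('wrist'),'w20.png')
E
```

```text
t 23.88 p [ 0.4748 -0.1475  0.0799] yaw(jaw) -101.6 down [ 0.001 -0.    -1.   ] F [ 1.  -0.7  0.5] w 0.746 q [ 0.56  0.34 -0.4   1.99  0.18  0.84 -1.7 ]
turn 0.2 shift [ 0.12 -0.02 -0.  ] j7 -1.7 pos [ 0.475 -0.147  0.08 ]
```

View pics/w20.png

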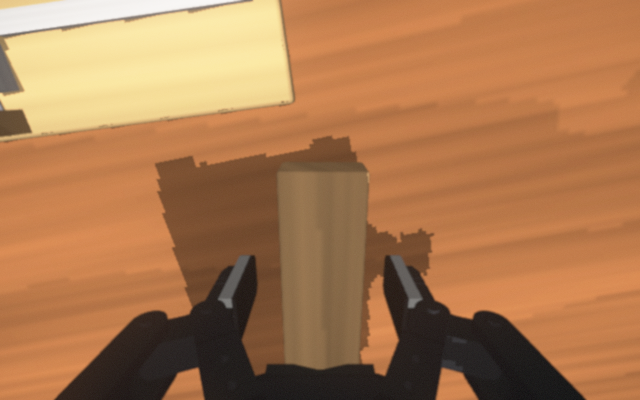

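Request:
arm_command --moves '[[[1,0.1,0,0,0],[1,0,0,0,0],[1,0,0,0,0],[1,0,0,0,0],[1,0,0,0,0],[1,-0.4,0,0,0],[1,-1,0,0,0],[1,-1,0,0,0],[1,-1,0,0,0],[1,-0.5,0,0,0],[1,0,0,0,0]]]' --force 50

```text
clock: 24.85
position: [0.4753, -0.148, 0.1775]
ee_rot: [0.705, -0.072, -0.702, -0.071]
ft_force: [1.6, -0.5, -0.4]
grip_width: 0.454
```

```bash
python3 - <<'E'
from h import *
st();plan(0.643,0.012,0.15,-94.2)
E
```

```text
t 24.85 p [ 0.4753 -0.148   0.1775] yaw(jaw) -101.6 down [ 0.005 -0.002 -1.   ] F [ 1.6 -0.5 -0.4] w 0.454 q [ 0.6   0.2  -0.42  1.93  0.09  1.03 -1.64]
turn -7.4 shift [ 1.12 -6.88 -6.22] j7 -1.64 pos [ 0.475 -0.148  0.178]
```

Request:
arm_command --moves '[[[1,0,0,0,-3.7],[1,0,0,0,-3.7],[1,0,-0.9,-0.8,0],[1,0,-1,-0.9,0],[1,0,-1,-0.9,0],[1,0,-1,-0.9,0],[1,0,-1,-0.9,0],[1,0,-1,-0.9,0],[1,0,-0.9,-0.9,0],[1,0.6,0,0,0],[1,0.5,0,0,0],[1,0,0,0,0]]]'

```text
clock: 25.85
position: [0.6389, 0.0097, 0.1424]
ee_rot: [-0.704, 0.026, 0.709, 0.026]
ft_force: [-1.1, -0.9, -1.1]
grip_width: 0.452
```

```bash
python3 - <<'E'
from h import *
st();plan(0.643,0.012,0.09,-94.2);ci=manip.camera_info('wrist');save(manip.camera('wrist'),'w21.png')
E
```

```text
t 25.85 p [0.6389 0.0097 0.1424] yaw(jaw) -94.2 down [-0.006 -0.001 -1.   ] F [-1.1 -0.9 -1.1] w 0.452 q [ 0.27  0.54 -0.47  1.57  0.26  1.1  -1.91]
turn -0.0 shift [ 2.09 -0.11 -0.17] j7 -1.91 pos [0.639 0.01  0.142]
```

View pics/w21.png

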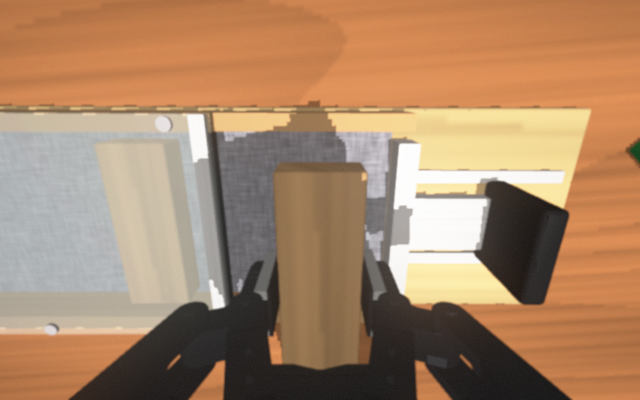

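Request:
arm_command --moves '[[[1,0,-0.1,-0.1,0],[1,0.6,0,0,0],[1,0.6,0,0,0],[1,0.5,0,0,0],[1,0.3,0,0,0],[1,0.2,0,0,0],[1,0,0,0,0],[1,0,0,0,0]]]'

```text
clock: 26.57
position: [0.6439, 0.0126, 0.0918]
ee_rot: [0.707, -0.026, -0.706, -0.026]
ft_force: [-0.3, 0.1, -0.1]
grip_width: 0.458
```

```bash
python3 - <<'E'
from h import *
st();save(manip.camera('wrist'),'w22.png')
E
```

```text
t 26.57 p [0.6439 0.0126 0.0918] yaw(jaw) -94.3 down [ 0. -0. -1.] F [-0.3  0.1 -0.1] w 0.458 q [ 0.25  0.61 -0.45  1.59  0.3   1.01 -1.94]
```

View pics/w22.png

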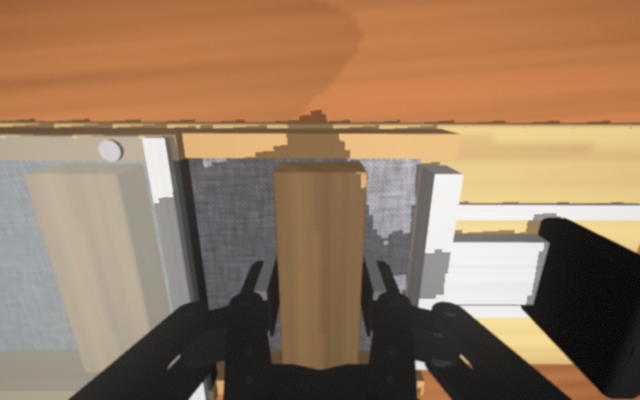

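Request:
arm_command --moves '[[[1,0.08,0,0.05,0],[1,0,0,0,0],[0.35,0,0,0,0],[0.35,0,0,0,0],[0.35,0,0,0,0],[0.35,-0.4,0,0,0],[0.35,-1,0,0,0],[0.35,-1,0,0,0],[0.35,-1,0,0,0],[0.35,0,0,0,0]]]'

```text
clock: 27.45
position: [0.6448, 0.0133, 0.1809]
ee_rot: [0.71, -0.026, -0.704, -0.026]
ft_force: [1.1, -0.1, 1.1]
grip_width: 0.65
```

```bash
python3 wl.py w23.png 0.034
```

```text
t 27.45 p [0.6448 0.0133 0.1809] yaw(jaw) -94.2 down [ 0.008  0.    -1.   ] F [ 1.1 -0.1  1.1] w 0.65 q [ 0.27  0.51 -0.48  1.53  0.25  1.16 -1.9 ]
blank 0.73 rect [293. 148. 352. 284.] w [0.644 0.013] size [ 41. 113.] long 175.6 col [154 122  88]
```

View pics/w23.png

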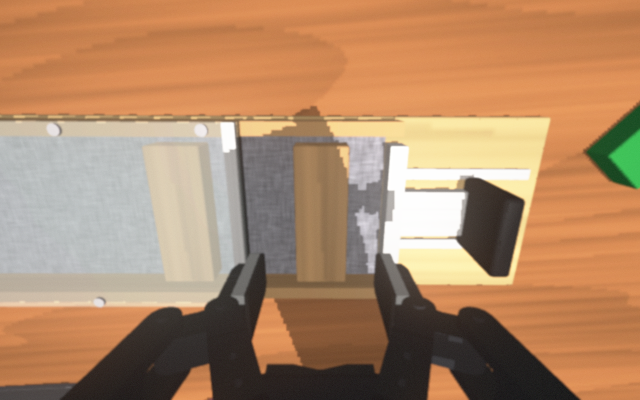

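The second blank lies flat in the bay at (320,212) and the slide is home. Going behind the handle.

Request:
arm_command --moves '[[[1,0,0.9,0,0],[1,0,1,0,0],[1,0,1,0,0],[1,0,1,0,0],[1,0,1,0,0],[1,0,1,0,0],[1,0,1,0,0],[1,0,0.2,0,0],[1,0,0,0,0],[1,0,0,0,0]]]'

```text
clock: 28.38
position: [0.6291, -0.1635, 0.1737]
ee_rot: [-0.706, 0.026, 0.707, 0.026]
ft_force: [-0.1, 0.2, 0.5]
grip_width: 0.002
```

```bash
python3 - <<'E'
from h import *
st();plan(0.629,-0.162,0.124,-94.2)
E
```

```text
t 28.38 p [ 0.6291 -0.1635  0.1737] yaw(jaw) -94.2 down [-0.001  0.001 -1.   ] F [-0.1  0.2  0.5] w 0.002 q [ 0.5   0.52 -0.43  1.52  0.23  1.15 -1.61]
turn -0.0 shift [ 1.99 -0.06  0.  ] j7 -1.61 pos [ 0.629 -0.164  0.174]
```

Request:
arm_command --moves '[[[1,0.7,0,0,0],[1,0.7,0,0,0],[1,0.6,0,0,0],[1,0,0,0,0],[1,0,-0.5,0,0],[1,0,-0.5,0,0],[1,0,-0.5,0,0],[1,0,-0.5,0,0],[1,0,-0.5,0,0],[1,0,-0.5,0,0],[1,0,-0.5,0,0],[1,0,-0.5,0,0]]]'

```text
clock: 29.38
position: [0.6374, -0.0648, 0.1258]
ee_rot: [0.707, -0.027, -0.706, -0.026]
ft_force: [1.6, -7.6, 2.1]
grip_width: -0.002
```

Request:
arm_command --moves '[[[1,0,-0.5,0,0],[1,0,-0.5,0,0],[1,0,-0.5,0,0],[1,0,-0.5,0,0],[1,0,-0.4,0,0],[1,0,-0.2,0,0],[1,0,0,0,0]]]'

```text
clock: 29.97
position: [0.6425, 0.001, 0.1257]
ee_rot: [0.708, -0.027, -0.706, -0.025]
ft_force: [2.5, -6.9, 0.4]
grip_width: -0.004
```

Request:
arm_command --moves '[[[1,0,-0.2,0,0],[1,0,-0.15,0,0],[1,0,0,0,0]]]'

```text
clock: 30.22
position: [0.643, 0.0084, 0.1257]
ee_rot: [0.708, -0.027, -0.706, -0.025]
ft_force: [2.6, -9.3, 2.1]
grip_width: 0.0
```

Request:
arm_command --moves '[[[1,0,-0.15,0,0],[1,0,0,0,0]]]'

```text
clock: 30.38
position: [0.6431, 0.0089, 0.1258]
ee_rot: [0.707, -0.03, -0.706, -0.025]
ft_force: [-0.7, -17.1, 4.7]
grip_width: -0.003
```

Request:
arm_command --moves '[[[1,0,-0.12,0,0],[1,0,0,0,0]]]'

```text
clock: 30.55
position: [0.6432, 0.0093, 0.1258]
ee_rot: [0.707, -0.032, -0.706, -0.025]
ft_force: [-3.3, -23.2, 6.1]
grip_width: 0.001
```

At its stop. Lifting off to let go.

Request:
arm_command --moves '[[[1,-1,0,0,0],[1,-1,0,0,0],[1,-1,0,0,0],[1,-0.3,0,0,0],[1,0,0,0,0],[1,0,0,0,0]]]'

```text
clock: 31.05
position: [0.6426, 0.0169, 0.207]
ee_rot: [0.707, -0.026, -0.706, -0.026]
ft_force: [-0.7, 0.5, 0.1]
grip_width: 0.003
```

```bash
python3 look.py t4.png;python3 - <<'E'
from h import *
save(manip.camera('wrist'),'w24.png')
plan(0.58,-0.356,0.2,-92.5)
E
```

```text
t 31.05 p [0.6426 0.0169 0.207 ] yaw(jaw) -94.2 down [ 0.001  0.    -1.   ] F [-0.7  0.5  0.1] w 0.003 q [ 0.26  0.48 -0.48  1.51  0.23  1.21 -1.9 ]
blank 0.56 [427. 170.] w [ 0.582 -0.358] size [0.051 0.118] long 177.4
turn -1.7 shift [ 0.22 14.98  1.83] j7 -1.9 pos [0.642 0.016 0.205]
```

View pics/w24.png

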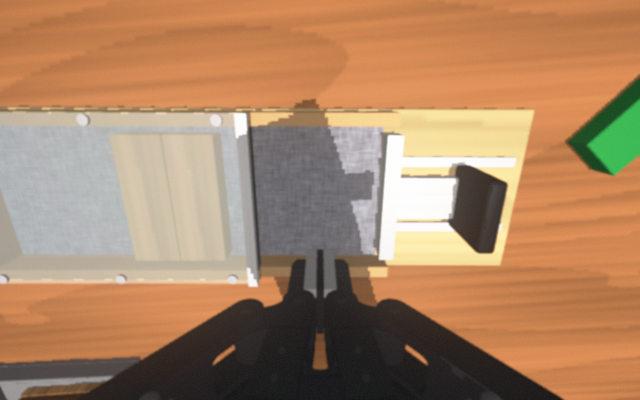

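View pics/t4.png

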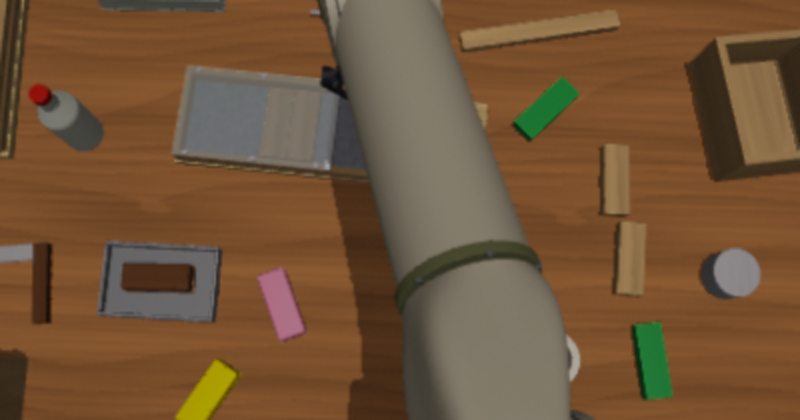

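Two blanks are under the cover, the slide is home, and the other two blanks have not moved. Next is the one at (0.58, -0.358).

Request:
arm_command --moves '[[[0.2,0,0.8,0,-1.7],[0.2,0,1,0.1,0],[0.2,0,1,0.1,0],[0.2,0,1,0.1,0],[0.2,0,1,0.1,0],[0.2,0,1,0.2,0],[0.2,0,1,0.2,0],[0.2,0,1,0.2,0],[0.2,0,1,0.2,0],[0.2,0,1,0.2,0],[0.2,0,1,0.2,0],[0.2,0,1,0.2,0]]]'

```text
clock: 32.2
position: [0.5832, -0.2779, 0.2056]
ee_rot: [-0.706, 0.015, 0.708, 0.016]
ft_force: [-0.0, 0.5, 0.4]
grip_width: 0.798
```

Request:
arm_command --moves '[[[0.2,0,1,0,0],[0.2,0.3,1,0,0],[0.2,0.6,1,0,0],[0.2,0.6,0.2,0,0],[0.2,0,0,0,0],[0.2,0,0,0,0]]]'

```text
clock: 32.7
position: [0.58, -0.3557, 0.1676]
ee_rot: [-0.706, 0.015, 0.708, 0.016]
ft_force: [0.7, 0.5, 0.6]
grip_width: 0.797
```

```bash
python3 wl.py w25.png;python3 - <<'E'
from h import *
plan(0.58,-0.356,0.077,-92.5)
E
```

```text
t 32.7 p [ 0.58   -0.3557  0.1676] yaw(jaw) -92.5 down [-0.003  0.002 -1.   ] F [0.7 0.5 0.6] w 0.797 q [ 0.73  0.58 -0.35  1.43  0.2   1.17 -1.26]
blank 0.69 rect [325. 269. 380. 367.] w [ 0.48 -0.38] size [41. 99.] long 175.0 col [231 199 138]
blank 0.6 rect [298. 129. 359. 274.] w [ 0.586 -0.361] size [ 40. 111.] long 178.0 col [183 145  99]
turn 0.1 shift [3.72 0.05 0.06] j7 -1.26 pos [ 0.581 -0.355  0.17 ]
```

View pics/w25.png

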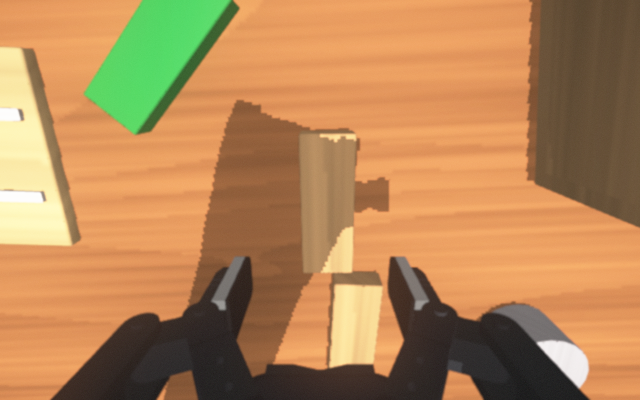

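The blank at (328,200) measures (0.585, -0.360); the next one lies clear below it at (355,318).

Request:
arm_command --moves '[[[0.25,0.7,0.2,-0.16,0],[0.25,0.9,0,0,0],[0.25,0.9,0,0,0],[0.25,0.7,0,0,0],[0.25,0.4,0,0,0],[0.25,0.1,0,0,0],[0.25,0,0,0,0],[0.25,0,0,0,0]]]'

```text
clock: 33.47
position: [0.5852, -0.3619, 0.0785]
ee_rot: [0.708, -0.016, -0.706, -0.015]
ft_force: [0.7, 0.1, 0.1]
grip_width: 0.75
```

```bash
python3 - <<'E'
from h import *
st();plan(0.585,-0.360,0.077,-92.3);save(manip.camera('wrist'),'w26.png')
E
```

```text
t 33.47 p [ 0.5852 -0.3619  0.0785] yaw(jaw) -92.5 down [ 0.002 -0.001 -1.   ] F [0.7 0.1 0.1] w 0.75 q [ 0.72  0.68 -0.33  1.47  0.24  1.03 -1.28]
turn -0.2 shift [ 0.06 -0.08  0.01] j7 -1.28 pos [ 0.585 -0.362  0.079]
```

View pics/w26.png

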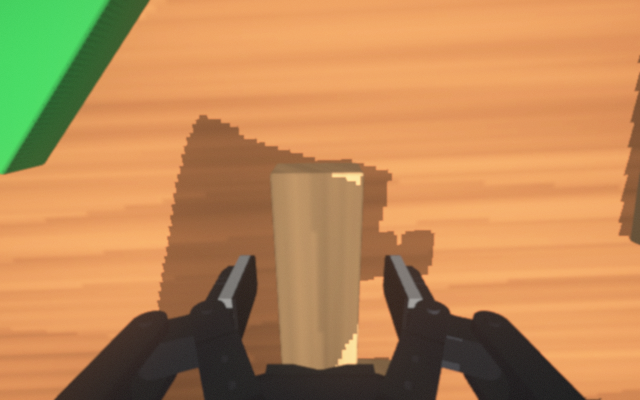

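Request:
arm_command --moves '[[[1,0.05,0,0,0],[1,0,0,0,0],[1,0,0,0,0],[1,0,0,0,0],[1,0,0,0,0],[1,-0.4,0,0,0],[1,-1,0,0,0],[1,-1,0,0,0],[1,-1,0,0,0],[1,-0.7,0,0,0],[1,0,0,0,0]]]' --force 50

```text
clock: 34.43
position: [0.5859, -0.3627, 0.1835]
ee_rot: [0.709, -0.017, -0.705, -0.015]
ft_force: [0.4, -0.5, 0.4]
grip_width: 0.454
```

```bash
python3 - <<'E'
from h import *
st();plan(0.643,0.012,0.15,-94.2)
E
```

```text
t 34.43 p [ 0.5859 -0.3627  0.1835] yaw(jaw) -92.6 down [ 0.006 -0.003 -1.   ] F [ 0.4 -0.5  0.4] w 0.454 q [ 0.73  0.57 -0.35  1.4   0.2   1.2  -1.25]
turn 1.6 shift [  1.3  -15.12  -1.17] j7 -1.25 pos [ 0.586 -0.363  0.184]
```

Request:
arm_command --moves '[[[1,0,-0.6,0,1.6],[1,0,-1,-0.1,0],[1,0,-1,-0.1,0],[1,0,-1,-0.1,0],[1,0,-1,-0.1,0],[1,0,-1,-0.1,0],[1,0,-1,-0.1,0],[1,0,-1,-0.1,0],[1,0,-1,-0.1,0],[1,0,-1,-0.1,0],[1,0,-1,-0.1,0],[1,0,-1,-0.1,0]]]'

```text
clock: 35.43
position: [0.632, -0.0735, 0.1779]
ee_rot: [-0.706, 0.026, 0.707, 0.026]
ft_force: [0.8, -0.1, -0.7]
grip_width: 0.454
```

Request:
arm_command --moves '[[[1,0,-1,0,0],[1,0,-1,0,0],[1,0,-1,0,0],[1,0.6,-0.5,0,0],[1,0.6,0,0,0],[1,0,0,0,0],[1,0,0,0,0]]]'

```text
clock: 36.02
position: [0.6379, 0.012, 0.1474]
ee_rot: [-0.706, 0.026, 0.707, 0.025]
ft_force: [-0.0, -0.8, 0.5]
grip_width: 0.456
```

```bash
python3 - <<'E'
from h import *
st();plan(0.643,0.012,0.09,-94.2);ci=manip.camera_info('wrist');save(manip.camera('wrist'),'w27.png')
E
```

```text
t 36.02 p [0.6379 0.012  0.1474] yaw(jaw) -94.2 down [-0.002 -0.001 -1.   ] F [-0.  -0.8  0.5] w 0.456 q [ 0.26  0.53 -0.46  1.57  0.25  1.1  -1.91]
turn 0.0 shift [ 2.29 -0.02 -0.21] j7 -1.91 pos [0.638 0.012 0.147]
```

View pics/w27.png

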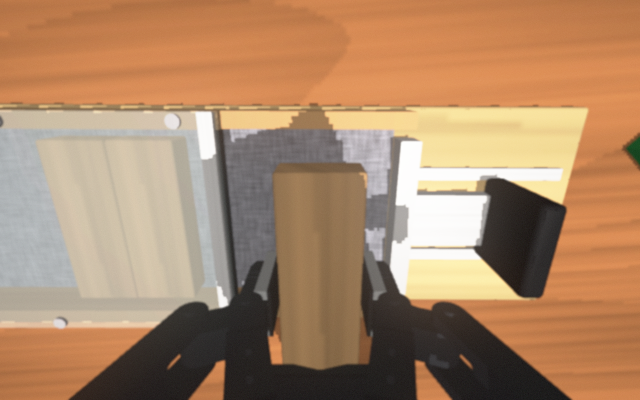

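Request:
arm_command --moves '[[[1,0,0,-0.15,0],[1,0.6,0,0,0],[1,0.6,0,0,0],[1,0.5,0,0,0],[1,0.4,0,0,0],[1,0.2,0,0,0],[1,0,0,0,0],[1,0,0,0,0]]]'

```text
clock: 36.73
position: [0.6426, 0.0122, 0.0909]
ee_rot: [0.707, -0.026, -0.707, -0.026]
ft_force: [0.9, -0.4, -0.1]
grip_width: 0.455
```

```bash
python3 - <<'E'
from h import *
st();save(manip.camera('wrist'),'w28.png')
E
```

```text
t 36.73 p [0.6426 0.0122 0.0909] yaw(jaw) -94.1 down [ 0.  0. -1.] F [ 0.9 -0.4 -0.1] w 0.455 q [ 0.24  0.6  -0.44  1.6   0.29  1.01 -1.93]
```

View pics/w28.png

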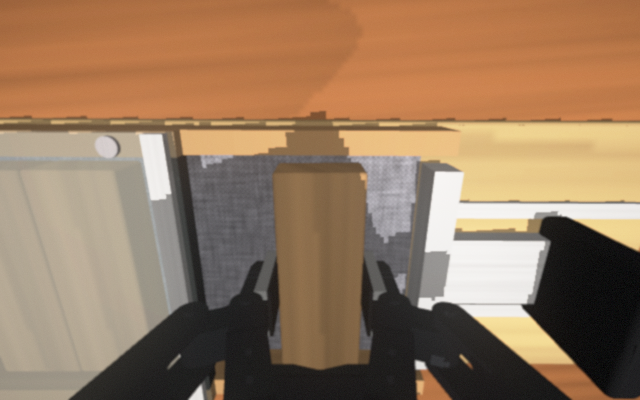

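Request:
arm_command --moves '[[[1,0.06,0,0,0],[1,0,0,0,0],[0.35,0,0,0,0],[0.35,0,0,0,0],[0.35,0,0,0,0],[0.35,-0.4,0,0,0],[0.35,-1,0,0,0],[0.35,-1,0,0,0],[0.35,-1,0,0,0],[0.35,0,0,0,0]]]'

```text
clock: 37.62
position: [0.6447, 0.0127, 0.1807]
ee_rot: [0.71, -0.025, -0.704, -0.026]
ft_force: [0.3, 0.3, 1.4]
grip_width: 0.651
```

```bash
python3 wl.py w29.png 0.034
```

```text
t 37.62 p [0.6447 0.0127 0.1807] yaw(jaw) -94.1 down [ 0.008  0.    -1.   ] F [0.3 0.3 1.4] w 0.651 q [ 0.26  0.5  -0.47  1.53  0.24  1.15 -1.9 ]
blank 0.89 rect [291. 140. 352. 284.] w [0.643 0.012] size [ 41. 113.] long 176.0 col [154 122  87]
```

View pics/w29.png

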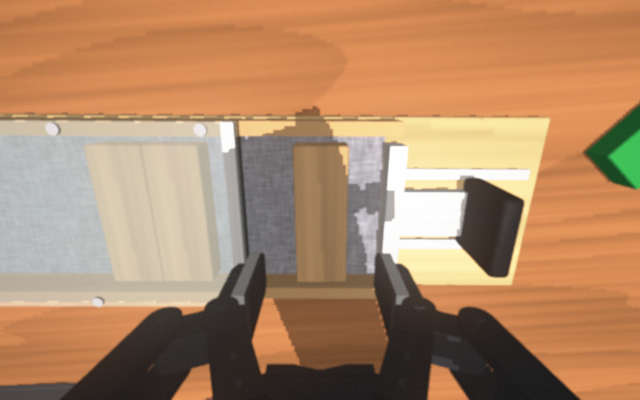

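The third blank lies flat in the bay at (320,212). Behind the handle again.

Request:
arm_command --moves '[[[1,0,0.9,0,0],[1,0,1,0,0],[1,0,1,0,0],[1,0,1,0,0],[1,0,1,0,0],[1,0,1,0,0],[1,0,1,0,0],[1,0,0.2,0,0],[1,0,0,0,0],[1,0,0,0,0]]]'

```text
clock: 38.55
position: [0.6292, -0.1641, 0.1734]
ee_rot: [-0.706, 0.025, 0.707, 0.026]
ft_force: [0.6, 0.9, -0.1]
grip_width: -0.002
```

```bash
python3 - <<'E'
from h import *
st();plan(0.629,-0.162,0.124,-94.2)
E
```

```text
t 38.55 p [ 0.6292 -0.1641  0.1734] yaw(jaw) -94.1 down [-0.001  0.001 -1.   ] F [ 0.6  0.9 -0.1] w -0.002 q [ 0.49  0.52 -0.41  1.52  0.22  1.15 -1.6 ]
turn 0.1 shift [ 1.98 -0.08  0.01] j7 -1.6 pos [ 0.629 -0.164  0.173]
```

Request:
arm_command --moves '[[[1,0.7,0,0,0],[1,0.7,0,0,0],[1,0.6,0,0,0],[1,0,0,0,0],[1,0,-0.5,0,0],[1,0,-0.5,0,0],[1,0,-0.5,0,0],[1,0,-0.5,0,0],[1,0,-0.5,0,0],[1,0,-0.5,0,0],[1,0,-0.5,0,0],[1,0,-0.5,0,0]]]'

```text
clock: 39.55
position: [0.6375, -0.0654, 0.1255]
ee_rot: [0.708, -0.027, -0.706, -0.025]
ft_force: [1.1, -8.9, 1.0]
grip_width: -0.005
```

Request:
arm_command --moves '[[[1,0,-0.5,0,0],[1,0,-0.5,0,0],[1,0,-0.5,0,0],[1,0,-0.5,0,0],[1,0,-0.5,0,0],[1,0,-0.2,0,0],[1,0,0,0,0]]]'

```text
clock: 40.13
position: [0.6427, 0.003, 0.1255]
ee_rot: [0.708, -0.026, -0.705, -0.025]
ft_force: [2.6, -7.5, 0.4]
grip_width: 0.003
```

Request:
arm_command --moves '[[[1,0,-0.15,0,0],[1,0,-0.15,0,0],[1,0,0,0,0]]]'

```text
clock: 40.38
position: [0.6431, 0.0084, 0.1255]
ee_rot: [0.708, -0.027, -0.706, -0.025]
ft_force: [2.3, -8.0, 2.3]
grip_width: 0.0
```

Request:
arm_command --moves '[[[1,0,-0.15,0,0],[1,0,0,0,0]]]'

```text
clock: 40.55
position: [0.6432, 0.009, 0.1255]
ee_rot: [0.707, -0.03, -0.706, -0.024]
ft_force: [1.4, -18.5, 3.8]
grip_width: 0.001
```

At its stop (18.5 N, position stalled at 0.009). Lifting off.

Request:
arm_command --moves '[[[1,0,-0.05,0,0],[1,-1,0,0,0],[1,-1,0,0,0],[1,-1,0,0,0],[1,-0.3,0,0,0],[1,0,0,0,0],[1,0,0,0,0]]]'

```text
clock: 41.13
position: [0.6424, 0.0159, 0.2067]
ee_rot: [0.707, -0.025, -0.706, -0.025]
ft_force: [-0.1, -0.1, -1.9]
grip_width: -0.001
```

```bash
python3 look.py t5.png;python3 - <<'E'
from h import *
save(manip.camera('wrist'),'w30.png')
plan(0.465,-0.378,0.2,-94.6)
E
```

```text
t 41.13 p [0.6424 0.0159 0.2067] yaw(jaw) -94.1 down [ 0.001  0.    -1.   ] F [-0.1 -0.1 -1.9] w -0.001 q [ 0.25  0.48 -0.47  1.51  0.22  1.21 -1.89]
blank 0.7 [284. 144.] w [0.649 0.081] size [0.162 0.481] long 85.0
blank 0.56 [434. 209.] w [ 0.46  -0.377] size [0.047 0.11 ] long 177.5
turn 0.5 shift [ 0.22 16.24  5.79] j7 -1.89 pos [0.642 0.015 0.205]
```

View pics/w30.png

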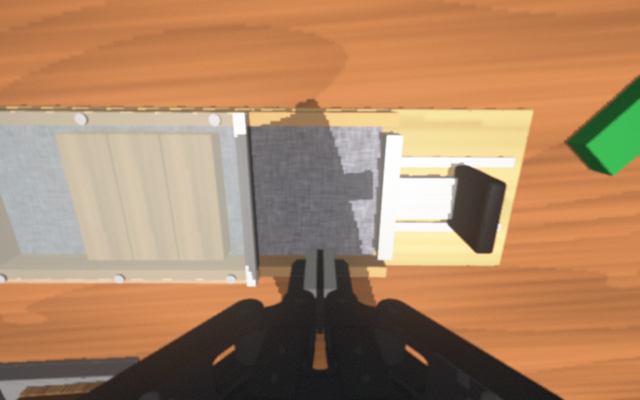

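View pics/t5.png

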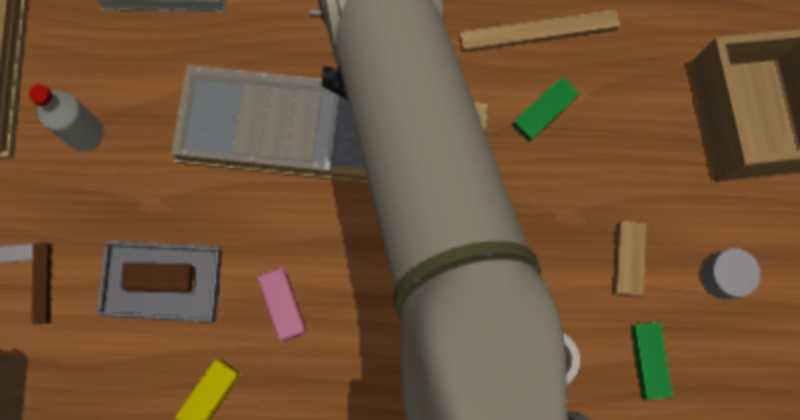

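Three blanks are in and the slide is home. The last one is at (0.462, -0.378).

Request:
arm_command --moves '[[[0.2,0,0.7,0.2,0.5],[0.2,0,1,0.35,0],[0.2,0,1,0.35,0],[0.2,0,1,0.35,0],[0.2,0,1,0.35,0],[0.2,0,1,0.35,0],[0.2,0,1,0.35,0],[0.2,0,1,0.35,0],[0.2,0,1,0.35,0],[0.2,0,1,0.35,0],[0.2,0,1,0.35,0],[0.2,0,1,0.35,0]]]'

```text
clock: 42.28
position: [0.517, -0.2695, 0.2055]
ee_rot: [-0.706, 0.028, 0.707, 0.029]
ft_force: [0.6, -0.0, -0.0]
grip_width: 0.803
```

Request:
arm_command --moves '[[[0.2,0,1,0.35,0],[0.2,0,1,0.35,0],[0.2,0,1,0.35,0],[0.2,0.5,1,0.35,0],[0.2,0.6,0.5,0.3,0],[0.2,0.4,0,0,0],[0.2,0,0,0,0],[0.2,0,0,0,0]]]'

```text
clock: 42.95
position: [0.4669, -0.3759, 0.1682]
ee_rot: [-0.706, 0.028, 0.707, 0.029]
ft_force: [-0.2, 0.4, 0.4]
grip_width: 0.802
```

```bash
python3 wl.py w31.png;python3 - <<'E'
from h import *
plan(0.465,-0.378,0.077,-94.6)
E
```

```text
t 42.95 p [ 0.4669 -0.3759  0.1682] yaw(jaw) -94.6 down [-0.001  0.002 -1.   ] F [-0.2  0.4  0.4] w 0.802 q [ 0.84  0.4  -0.3   1.67  0.13  1.09 -1.14]
blank 0.77 rect [298. 139. 356. 283.] w [ 0.464 -0.379] size [ 41. 113.] long 175.4 col [188 150 103]
turn 0.1 shift [3.71 0.09 0.11] j7 -1.14 pos [ 0.468 -0.376  0.17 ]
```

View pics/w31.png

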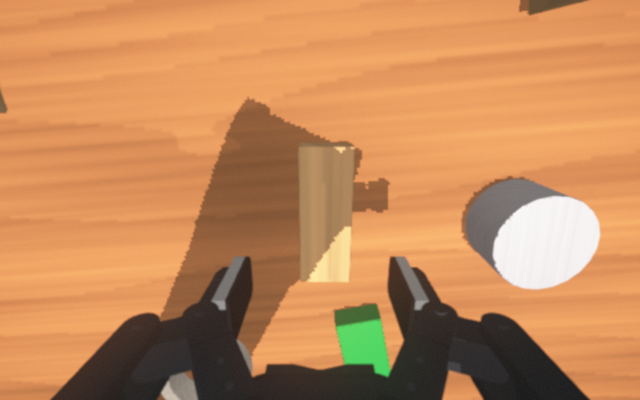

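The blank at (327,212) is pine. The tin (535,235) and the green piece (362,335) are clear of the grasp.

Request:
arm_command --moves '[[[0.25,0.7,0.15,0.1,0],[0.25,0.9,0,0,0],[0.25,0.9,0,0,0],[0.25,0.7,0,0,0],[0.25,0.4,0,0,0],[0.25,0.1,0,0,0],[0.25,0,0,0,0],[0.25,0,0,0,0]]]'

```text
clock: 43.72
position: [0.4647, -0.381, 0.078]
ee_rot: [0.707, -0.029, -0.706, -0.028]
ft_force: [0.0, -1.0, 0.2]
grip_width: 0.752
```

```bash
python3 - <<'E'
from h import *
st();plan(0.465,-0.379,0.077,-94.6);save(manip.camera('wrist'),'w32.png')
E
```

```text
t 43.72 p [ 0.4647 -0.381   0.078 ] yaw(jaw) -94.6 down [ 0.002 -0.001 -1.   ] F [ 0.  -1.   0.2] w 0.752 q [ 0.83  0.52 -0.28  1.73  0.17  0.92 -1.16]
turn -0.0 shift [ 0.04 -0.08 -0.01] j7 -1.16 pos [ 0.465 -0.381  0.078]
```

View pics/w32.png

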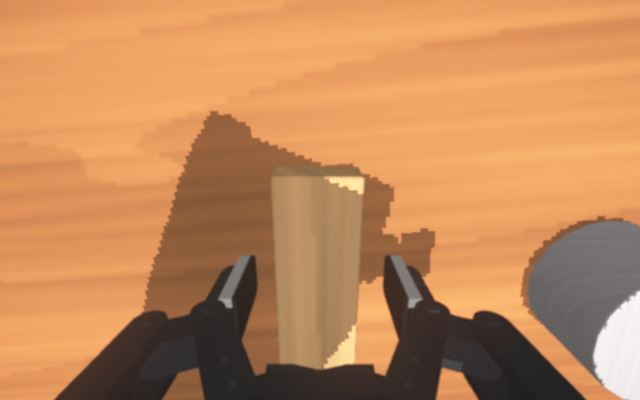

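Request:
arm_command --moves '[[[1,0,0,0,0],[1,0,0,0,0],[1,0,0,0,0],[1,0,0,0,0],[1,0,0,0,0],[1,-0.4,0,0,0],[1,-1,0,0,0],[1,-1,0,0,0],[1,-1,0,0,0],[1,-0.8,0,0,0],[1,0,0,0,0]]]' --force 50

```text
clock: 44.68
position: [0.4654, -0.3819, 0.1871]
ee_rot: [0.709, -0.03, -0.704, -0.027]
ft_force: [0.1, -0.2, -1.4]
grip_width: 0.458
```

```bash
python3 - <<'E'
from h import *
st();plan(0.643,0.012,0.15,-94.2)
E
```

```text
t 44.68 p [ 0.4654 -0.3819  0.1871] yaw(jaw) -94.7 down [ 0.006 -0.004 -1.   ] F [ 0.1 -0.2 -1.4] w 0.458 q [ 0.85  0.38 -0.3   1.66  0.12  1.11 -1.13]
turn -0.5 shift [  1.45 -16.24  -5.92] j7 -1.13 pos [ 0.465 -0.382  0.187]
```

Request:
arm_command --moves '[[[1,0,-0.6,-0.2,-0.5],[1,0,-1,-0.36,0],[1,0,-1,-0.36,0],[1,0,-1,-0.36,0],[1,0,-1,-0.36,0],[1,0,-1,-0.36,0],[1,0,-1,-0.36,0],[1,0,-1,-0.36,0],[1,0,-1,-0.36,0],[1,0,-1,-0.36,0],[1,0,-1,-0.36,0],[1,0,-1,-0.36,0]]]'

```text
clock: 45.68
position: [0.5884, -0.0969, 0.181]
ee_rot: [-0.706, 0.025, 0.707, 0.025]
ft_force: [0.7, -0.4, -1.1]
grip_width: 0.455
```

Request:
arm_command --moves '[[[1,0,-1,-0.36,0],[1,0,-1,-0.36,0],[1,0,-1,-0.36,0],[1,0,-1,-0.3,0],[1,0.7,-0.6,-0.3,0],[1,0.6,0,0,0],[1,0,0,0,0],[1,0,0,0,0]]]'

```text
clock: 46.35
position: [0.6377, 0.0128, 0.148]
ee_rot: [-0.706, 0.025, 0.708, 0.025]
ft_force: [0.7, 0.1, -0.3]
grip_width: 0.451
```

```bash
python3 - <<'E'
from h import *
st();plan(0.643,0.012,0.09,-94.2);ci=manip.camera_info('wrist');save(manip.camera('wrist'),'w33.png')
E
```

```text
t 46.35 p [0.6377 0.0128 0.148 ] yaw(jaw) -94.1 down [-0.003 -0.    -1.   ] F [ 0.7  0.1 -0.3] w 0.451 q [ 0.25  0.53 -0.45  1.57  0.25  1.1  -1.9 ]
turn 0.1 shift [ 2.32  0.01 -0.22] j7 -1.9 pos [0.638 0.013 0.148]
```

View pics/w33.png

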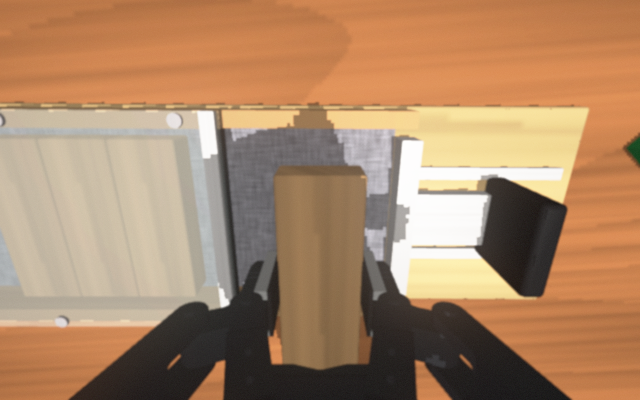

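Request:
arm_command --moves '[[[1,0,0,-0.15,0],[1,0.6,0,0,0],[1,0.6,0,0,0],[1,0.5,0,0,0],[1,0.4,0,0,0],[1,0.2,0,0,0],[1,0,0,0,0],[1,0,0,0,0]]]'

```text
clock: 47.07
position: [0.6428, 0.0122, 0.0921]
ee_rot: [0.707, -0.026, -0.706, -0.026]
ft_force: [0.1, -0.1, -0.6]
grip_width: 0.458
```

```bash
python3 - <<'E'
from h import *
st();save(manip.camera('wrist'),'w34.png')
E
```

```text
t 47.07 p [0.6428 0.0122 0.0921] yaw(jaw) -94.2 down [ 0.  0. -1.] F [ 0.1 -0.1 -0.6] w 0.458 q [ 0.23  0.6  -0.43  1.59  0.28  1.01 -1.92]
```

View pics/w34.png

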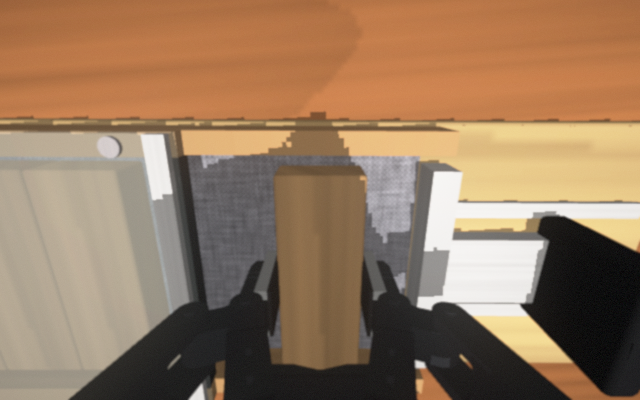

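Request:
arm_command --moves '[[[1,0.1,0,0,0],[1,0,0,0,0],[0.35,0,0,0,0],[0.35,0,0,0,0],[0.35,0,0,0,0],[0.35,-0.4,0,0,0],[0.35,-1,0,0,0],[0.35,-1,0,0,0],[0.35,-1,0,0,0],[0.35,0,0,0,0]]]'

```text
clock: 47.95
position: [0.6448, 0.0126, 0.1805]
ee_rot: [0.709, -0.025, -0.704, -0.026]
ft_force: [1.9, -0.4, 1.3]
grip_width: 0.645
```

```bash
python3 wl.py w35.png 0.034
```

```text
t 47.95 p [0.6448 0.0126 0.1805] yaw(jaw) -94.1 down [ 0.008  0.    -1.   ] F [ 1.9 -0.4  1.3] w 0.645 q [ 0.25  0.5  -0.46  1.53  0.24  1.15 -1.89]
blank 0.85 rect [294. 145. 350. 282.] w [0.642 0.013] size [ 40. 112.] long 175.8 col [154 122  87]
```

View pics/w35.png

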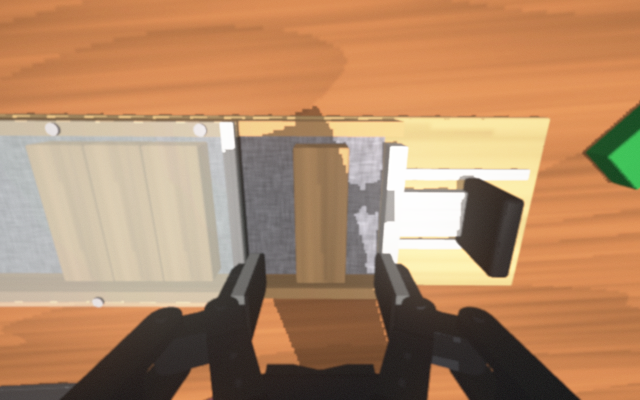

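The fourth blank lies flat in the bay at (321,213). The last push follows.

Request:
arm_command --moves '[[[1,0,0.9,0,0],[1,0,1,0,0],[1,0,1,0,0],[1,0,1,0,0],[1,0,1,0,0],[1,0,1,0,0],[1,0,1,0,0],[1,0,0.2,0,0],[1,0,0,0,0],[1,0,0,0,0]]]'

```text
clock: 48.88
position: [0.6294, -0.1641, 0.1733]
ee_rot: [-0.706, 0.025, 0.707, 0.026]
ft_force: [0.3, 0.7, -0.8]
grip_width: -0.002
```

```bash
python3 - <<'E'
from h import *
st();plan(0.629,-0.162,0.124,-94.2)
E
```

```text
t 48.88 p [ 0.6294 -0.1641  0.1733] yaw(jaw) -94.1 down [-0.001  0.001 -1.   ] F [ 0.3  0.7 -0.8] w -0.002 q [ 0.48  0.52 -0.4   1.52  0.21  1.15 -1.6 ]
turn 0.1 shift [ 1.97 -0.08  0.02] j7 -1.6 pos [ 0.629 -0.164  0.173]
```

Request:
arm_command --moves '[[[1,0.7,0,0,0],[1,0.7,0,0,0],[1,0.6,0,0,0],[1,0,0,0,0],[1,0,-0.5,0,0],[1,0,-0.5,0,0],[1,0,-0.5,0,0],[1,0,-0.5,0,0],[1,0,-0.5,0,0],[1,0,-0.5,0,0],[1,0,-0.5,0,0],[1,0,-0.5,0,0]]]'

```text
clock: 49.88
position: [0.6377, -0.0654, 0.1255]
ee_rot: [0.708, -0.027, -0.706, -0.025]
ft_force: [1.5, -8.0, 2.1]
grip_width: 0.002
```

Request:
arm_command --moves '[[[1,0,-0.5,0,0],[1,0,-0.5,0,0],[1,0,-0.5,0,0],[1,0,-0.5,0,0],[1,0,-0.5,0,0],[1,0,-0.2,0,0],[1,0,0,0,0]]]'

```text
clock: 50.47
position: [0.6429, 0.0028, 0.1255]
ee_rot: [0.708, -0.026, -0.705, -0.025]
ft_force: [4.2, -7.6, 0.7]
grip_width: 0.005
```

Request:
arm_command --moves '[[[1,0,-0.15,0,0],[1,0,-0.15,0,0],[1,0,0,0,0]]]'

```text
clock: 50.72
position: [0.6433, 0.0084, 0.1255]
ee_rot: [0.708, -0.027, -0.706, -0.025]
ft_force: [1.8, -8.0, 2.2]
grip_width: -0.0
```

Request:
arm_command --moves '[[[1,0,-0.15,0,0],[1,0,-0.05,0,0],[1,0,0,0,0]]]'

```text
clock: 50.97
position: [0.6434, 0.0091, 0.1255]
ee_rot: [0.707, -0.03, -0.706, -0.024]
ft_force: [-0.0, -19.4, 6.3]
grip_width: -0.004
```

Stop reached. Lifting off, then moving clear so the cameras see everything.

Request:
arm_command --moves '[[[1,-1,0,0,0],[1,-1,0,0,0],[1,-1,0,0,0],[1,-1,0,0,0],[1,-0.5,0,0,0],[1,0,0,0,0],[1,0,0,0,0]]]'

```text
clock: 51.55
position: [0.6427, 0.0158, 0.237]
ee_rot: [0.707, -0.025, -0.706, -0.025]
ft_force: [0.2, 0.0, -0.2]
grip_width: -0.002
```

```bash
python3 - <<'E'
from h import *
st();ci=manip.camera_info('wrist');save(manip.camera('wrist'),'w36.png')
for r in manip.pinpoint('slide_handle','wrist'): print(px2w('wrist',r['pixel'],.072,ci).round(3))
E
```

```text
t 51.55 p [0.6427 0.0158 0.237 ] yaw(jaw) -94.1 down [ 0.001  0.    -1.   ] F [ 0.2  0.  -0.2] w -0.002 q [ 0.25  0.45 -0.46  1.48  0.21  1.26 -1.88]
[ 0.635 -0.108  0.072]
```

View pics/w36.png

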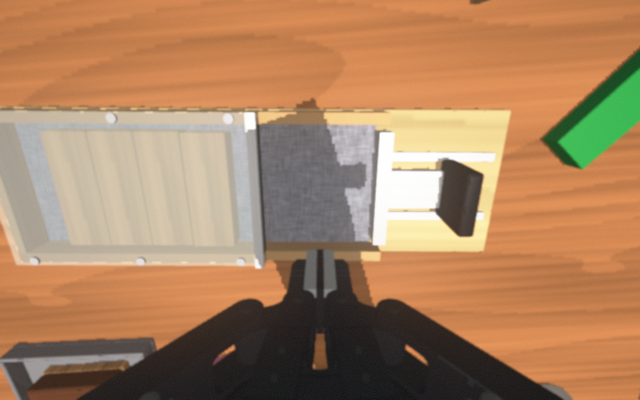

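Request:
arm_command --moves '[[[1,0,0.8,0.3,0],[1,0,1,0.35,0],[1,0,1,0.35,0],[1,0,1,0.35,0],[1,0,1,0.35,0],[1,0,1,0.35,0],[1,0,1,0.35,0],[1,0,1,0.35,0],[1,0,1,0.35,0],[1,0,1,0.35,0],[1,0,1,0.35,0],[1,0,0.5,0,0]]]'

```text
clock: 52.65
position: [0.525, -0.2637, 0.2352]
ee_rot: [-0.706, 0.027, 0.708, 0.027]
ft_force: [0.2, 0.2, -0.7]
grip_width: 0.0
```

```bash
python3 look.py t6.png; python3 - <<'E'
from h import *
save(manip.camera('scene'),'s6.png',(60,100,580,360),1.5)
E
```

```text
t 52.65 p [ 0.525  -0.2637  0.2352] yaw(jaw) -94.4 down [-0.003 -0.    -1.   ] F [ 0.2  0.2 -0.7] w 0.0 q [ 0.67  0.32 -0.35  1.64  0.12  1.21 -1.35]
```

View pics/t6.png

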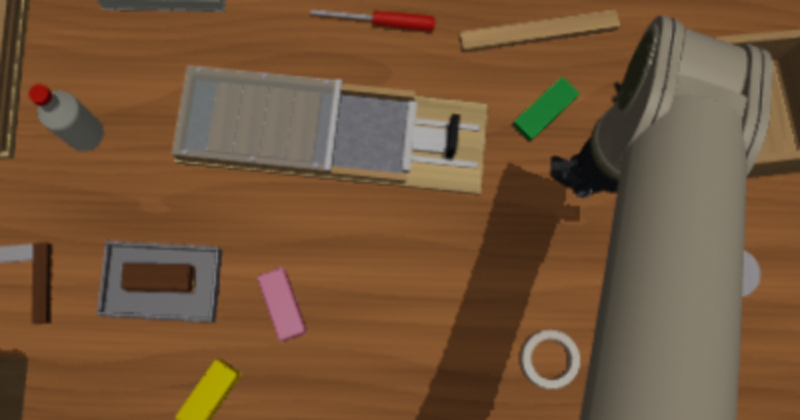

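View pics/s6.png

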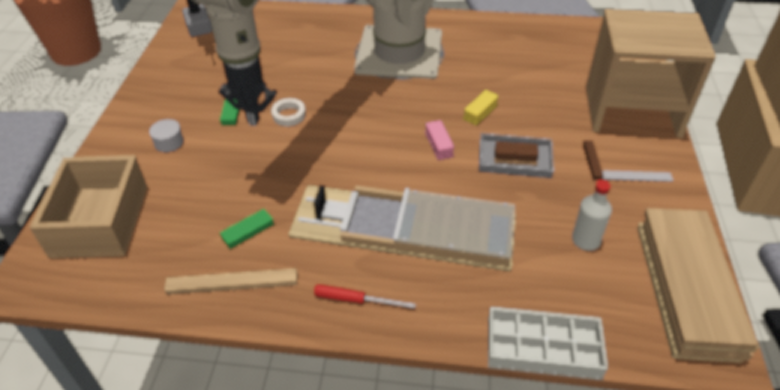

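Four blanks are in a row under the cover, the bay is empty and the handle is home at (453,136). The block is in the tray, and no loose blank remains in either view. Handing in.

```bash
python3 -c "
from h import *
print(manip.hand_in())"
```

```text
the job is handed in; nothing more can be done
None
```

The job is done and handed in at about 53 s of the 210 s allowed. The dark sanding block is in the grey tool tray, and all four pine blanks I found are under the keeper's cover.

- **Blanks:** I laid each one flat and crosswise in the bay. I pushed the slide by its handle until it stopped moving and the push force rose to 18–23 N. Then I lifted straight off so it snapped back by itself.
- **Last checks:** The final pictures show four blanks in a row inside the cover, the bay empty and the slide home. The handle is within about 3 mm of where it started. The block lies in the tray. I saw no loose pine blank and no sign that the bottle, tape roll, try square or tin had moved.
- **Not measured:** I judged how far in the last blank sits from the slide reaching its stop and from the pictures. I did not measure its 103 mm position under the cover.
- **Disagreements:** My two fits of the keeper's position, from the top and wrist cameras, differed by about 4 mm and 1°. I used a value in between, and every blank went into the bay with clearance. I noticed neither a slackened grip nor a shifted blank, and no check failed.

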